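Start and drive home the last self-tapping cover screw

ROBOT

A 7-joint arm with a two-finger parallel gripper is mounted at the origin on a cart in front of the work surface, level with it; the furniture and walls round the work are solid. World frame = base frame: x ahead of the robot, y to its left, z up, the work surface at z = 0. Lengths are in m, angles in rad, forces in N, time in s.
With the tool pointing down it reaches from about 0.35 to 0.9 m from the base axis. Payload 8.1 kg.
Tool frame: the origin (TCP) lies where the fingers leave the gripper's body, on its centre line; the fingertips stand 66 mm ahead of it and the grasp point (between the pads) lies 47 mm ahead of it; z points along the fingers, y is the line along which they close (so a half turn about z gives the same grasp; the last joint's range is limited). The gripper opens to 92 mm and grips with 3 to 60 N. Pads are 19 mm wide; open, the fingers measure 130 mm over their backs; the gripper's body (75 mm by 190 mm) begins 47 mm behind the grasp point.
Start: joints at [1.005, 0.434, 0.025, 1.573, -0.012, 1.134, -0.075], TCP at [0.279, -0.559, 0.292] pointing down, gripper open.
Joint ranges: [-2.62, 2.62], [-0.44, 2.09], [-1.27, 1.32], [0.08, 2.57], [-1.32, 4.46], [0.12, 2], [-2.74, 2.74]. Speed limits (rad/s): [2.22, 2.22, 3.01, 3.01, 3.14, 3.14, 3.14].

INTERFACE

Orientations are given as a rotation vector (axis times angle).
In Python, from cell import arm gives the robot as it stands.
- The arm moves only by the tool send_rows, never from a script. Its argument "motion" is text: rows parted by semicolons, each of 7 numbers parted by spaces: the closure, from 0 (fully open) to 1 (shut), then the shift along the world's x, y, z in m, then the turn, a rotation vector about the world's x, y, z in degrees. A call has 1 to 5 rows; each row shifts and turns the commanded pose from where the row before left it; what a row does not reach is not made up. A row lasts 1/8 s, in which the tool goes at most 62.5 mm and 10.7 degrees, less where a joint would pass 70% of its speed; a pose out of reach is approached as far as the arm can. A call is refused whole if a number of a shift passes 0.0625 or a number of a turn 10.7, either way. A call with a gripper value outside its range is refused whole. The fingers move at their own pace and stop on an object; "force" is the grip in N (left out, the last holds). Time passes only in rows, so rows that do not move let the fingers close. It gives the time, the measured TCP pose, the force, the opening and the grip force at its end, in the units of the state.
- arm.observe(): the state, without advancing time (a new reading comes with each control period).
- arm.get_image(name): name is "scene" or "top" or "wrist"; returns (picture, depth): 420x560x3 uint8, blue, green, red; 420x560 float32, m along the optical axis (not along the pixel's ray), 0 where there is no reading.
- arm.camera_model(name): a dict with "fx", "fy", "cx", "cy" (pixels), "view" (4x4, takes a point from world to camera coordinates). Camera axes: x right, y down, z forward; pixel columns grow to the right and rows downward; lengths in m; the calibration is good to about 2 mm. The wrist camera is an equidistant fisheye: a pixel r from the principal point sees the ray r / f radians off the axis. A picture is of the moment at which its call begins: read the wrist's pose just before it. camera_model takes no time and is no camera call; for the wrist camera it gives the pose at the moment of the call.
- arm.sign_off(): hands the job in; it is judged then, once.
The state is a dict: "clock": time; "joints": joint angles; "dq": joint speeds; "joint_efforts": joint torques, N m; "position": TCP position; "ee_rot": TCP orientation; "force": force on the tool from outside, world axes, zero at the start; "ft_torque": the same for the moment, N m; "width": opening from 0.0 (shut) to 1.0 (fully open); "gripper_force": force on a finger pad.
Only numpy, scipy, OpenCV 4.12 (cv2) and the standard library are available. Lean on these libraries where they do the work, as an engineer would, in place of code of your own. Each camera call takes 0.05 s, during which the arm holds its last target. There are 200 camera calls.

TASK

The last square-head self-tapping screw of the housing's cover still stands up. Take the orange square-socket driver from its rest, stand it upright on that screw's head and let go of it; then take it by the handle from above, push down firmly while turning clockwise until the screw bites, and keep turning, with fresh grips, until the screw is fully home. Leave the driver standing on the screw, do not touch the screw with the fingers, and leave the other things alone.

Things in the scene. Friction and masses are not known exactly. Their poses are not given: they have to be found in the camera images.
- housing: Grey metal housing 110 x 150 x 50 mm fixed to the table, with a 4 mm aluminium cover; origin at the centre of its underside, z up, top of the cover 50 mm above it. Screw axes at (+-35, +-50) mm; three screws are home, the one at (-35, +50) mm stands up.
- screw: The raised steel screw: round flange 28 mm across, 2.5 mm thick, on it a square head 16 x 16 mm, 8 mm tall, the top 2 mm bevelled, 4 mm conical tip. Origin on its axis at the flange's underside, z up, x, y square to its flats. It slides along its axis and turns (clockwise drives it in) against 0.05 N m, about 0.1 once it has bitten. Bitten, it sinks 8 mm a turn: about 2.5 rad to home.
- screw_head (a point): Point on the screw axis at the flange's top face, where the driver's rim sits; axes as the screw's. The screw bites when pushed down 7 to 8 mm (11 N or more) and turned clockwise from above, somewhere in the first 1.3 rad, the angle is not known. Turned with too little push it spins idle or jams on the thread's start; then turn back, or on by a turn, while pushing.
- screw_depth (a joint): How far the screw has gone down, m: 0 standing up (flange's underside 9 mm above the cover), 0.0092 fully home (flange on the cover). A springy collar under the flange lifts it with 3.6 N at 0 and 0.9 N more per mm, so until the thread has bitten the screw springs back up when let go; once it has bitten it stays. Turned over 2 rad past home the thread strips.
- driver: Loose driver, about 120 g, 100 mm long. Origin at the centre of its socket's open end, z along its axis toward the handle. Steel socket 28 x 28 x 18 mm with a square hole 18.6 x 18.6 mm, 16 mm deep, sides along x and y; round shank 16 mm thick to z = 40 mm; orange handle 30 x 30 mm, z = 40 to 100 mm, flats along x and y. Seated, its origin is at point screw_head and it stands by itself.
- driver_handle (a point): Centre of the driver's orange handle, 70 mm up the driver's axis from the socket's open end; axes as the driver's. The driver balances at 60 mm.
- rest: Blue base 150 x 60 x 8 mm, fixed, with two dark saddles that carry the driver: one round its socket (near x = +50 mm), one under the last 11 mm of its handle (near x = -38 mm); between them the handle is free at both sides and below. Origin at the centre of its underside. The driver lies with its socket toward +x, its x side up, the handle end raised 20 degrees.
- tape: Bystander: roll of black tape, 58 mm wide, 19 mm high; origin at its underside.
- bush: Bystander: brass bush, 28 mm wide, 22 mm high; origin at its underside. Behind it, from about x = 0.55 m on and y = 0 to 0.15 m, a grey box some 0.2 m tall stands fixed on the table between the two work places.
- oil: Bystander: white oil bottle with a red spout, 40 mm wide, 130 mm high; origin at its underside.
Mind the look-alikes: they are no part of the job. Leave any turquoise look-alike of the driver alone.

How it is judged:
On the way:
1. the driver stands upright on the raised screw, let go (distance between driver and screw_head below 0.005 m and angle between driver's own z axis and vertical below 0.12 rad and contact force between the fingers and driver below 0.1 N and value of joint screw_depth below 0.006 m), for 0.2 s.
At the end, for the whole second after the job is handed in: The screw is home (at least 8.2 of 9.2 mm down) and stays there by its thread, with the driver left standing upright (within 7 degrees) on its head, seated to 5 mm, at rest and let go (value of joint screw_depth above 0.0082 m and distance between driver and screw_head below 0.005 m and angle between driver's own z axis and vertical below 0.12 rad and linear speed of driver below 0.02 m/s); the robot touches nothing.
It fails at once if the fingers touch the screw (contact force between the fingers and screw above 0.5 N).
It fails at once if the tape roll, bush or oil bottle is moved by more than 2 cm (distance of any of tape, bush, oil from where it was at the start of the episode above 0.02 m).
It also fails if it takes over 72 s, if anything falls off the work surface, if the arm or the gripper's body presses on something with over 40 N, if the wrist force passes 120 N, or if a joint passes its speed limit or range.

## Working session

There is one attempt and no reset: what is moved stays moved. The work goes in short steps, Python scripts to look and compute and a tool call to move; the robot and the scene stay as the last step left them, time stands still between calls to the robot, and variables do not carry over. Pictures are saved under pics/ and viewed, at most 13 in all, crops included, and the job is handed in when it is done.

Besides the shell and the picture viewer there is one more tool, called after "Emit:" by a JSON object that holds its "name" and its "arguments", one argument or row to a line. send_rows: Moves the arm, as the interface text tells. Its arguments: {"type":"object","properties":{"motion":{"type":"string"},"force":{"type":"number"}},"required":["motion"]}

```bash
ls; mkdir -p pics
python3 - <<'E'
from cell import arm
import cv2,numpy as np
s=arm.observe();print(s)
for n in ("scene","top"):
    im,d=arm.get_image(n);cv2.imwrite(f"pics/{n}0.png",im);np.savez(f"{n}0.npz",im=im,d=d,**arm.camera_model(n));print(n,arm.camera_model(n))
E
```

```text
pics
{'clock': 0.0, 'joints': array([ 1.00540052,  0.43524976,  0.02495841,  1.57410134, -0.01161441,
        1.13399223, -0.07508771]), 'dq': array([-0.00261849, -0.00088785,  0.00026884,  0.00104986,  0.001073  ,
        0.00146007,  0.00107678]), 'joint_efforts': array([ 1.53402566e-04, -6.67867827e+01,  9.84875411e-01, -3.14457607e+01,
       -6.07028184e-02,  4.32703074e-02,  1.70242606e-04]), 'position': array([ 0.27881676, -0.55890383,  0.29142643]), 'ee_rot': array([-3.05638897e+00, -7.20060045e-01,  7.70285892e-04]), 'force': array([-0.19110204,  0.94575707, -0.01091933]), 'ft_torque': array([ 0.04682122, -0.02256579,  0.01224825]), 'gripper_force': 0.0, 'width': 0.9999270926388281}
scene {'fx': 410.7219259896394, 'fy': 410.7219259896394, 'cx': 281.1254610852949, 'cy': 205.6810774120317, 'view': array([[ 0.70649024, -0.70738387,  0.02189964, -0.38819119],
       [-0.322889  , -0.34970793, -0.87945839,  0.20705711],
       [ 0.62977316,  0.61425762, -0.47547171,  0.62006808],
       [ 0.        ,  0.        ,  0.        ,  1.        ]])}
top {'fx': 512.1718920656224, 'fy': 512.1718920656224, 'cx': 281.0966582177415, 'cy': 220.07013455747398, 'view': array([[-0.12822594, -0.99173284, -0.00490698,  0.04569149],
       [-0.93908335,  0.12300653, -0.32092345,  0.51835842],
       [ 0.31887392, -0.03654265, -0.94709242,  1.30569082],
       [ 0.        ,  0.        ,  0.        ,  1.        ]])}
```

View pics/scene0.png

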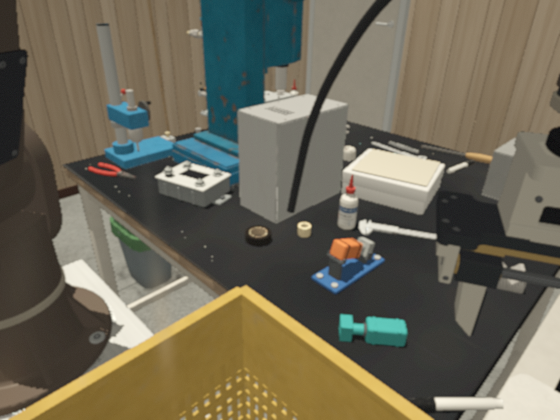

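View pics/top0.png

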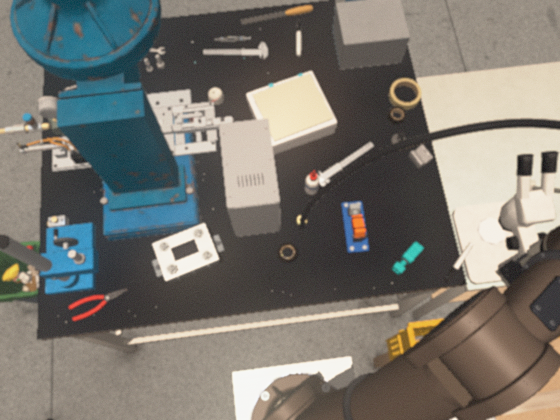

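The scene picture shows the orange driver on the blue rest at (345,250), the turquoise look-alike at (372,330), the grey housing at (193,183), tape (258,235), bush (304,229) and oil (348,210). In the top picture: rest (355,226), turquoise (408,257), housing (186,252), tape (288,252), bush (301,220), oil (313,180), and the grey box (250,175). The orange one fits the task; I'll confirm it in enlarged crops.

```bash
cat > h.py <<'E'
import numpy as np,cv2
def load(f):
    z=np.load(f);return {k:z[k] for k in z.files}
def world(c,u,v,d):
    V=c['view'];p=np.array([(u-c['cx'])/c['fx']*d,(v-c['cy'])/c['fy']*d,d*np.ones_like(d)])
    return (V[:3,:3].T@(p-V[:3,3:4].reshape(3,*[1]*(p.ndim-1)))).T if p.ndim>1 else V[:3,:3].T@(p-V[:3,3])
def ray(c,u,v):
    V=c['view'];R=V[:3,:3].T;o=-R@V[:3,3];r=R@np.array([(u-c['cx'])/c['fx'],(v-c['cy'])/c['fy'],1.]);return o,r/np.linalg.norm(r)
def onz(c,u,v,z):
    o,r=ray(c,u,v);return o+r*(z-o[2])/r[2]
def pix(c,p):
    q=c['view'][:3,:3]@np.asarray(p)+c['view'][:3,3];return c['fx']*q[0]/q[2]+c['cx'],c['fy']*q[1]/q[2]+c['cy']
def pts(c,m):
    v,u=np.nonzero(m&(c['d']>0));return u,v,world(c,u,v,c['d'][v,u])
E
python3 - <<'E'
from h import *
T=load('top0.npz');S=load('scene0.npz')
def crop(c,u,v,w,h):return cv2.resize(c['im'][v:v+h,u:u+w],(400,300),interpolation=cv2.INTER_CUBIC)
cv2.imwrite('pics/crops.png',np.vstack([np.hstack([crop(T,145,215,80,60),crop(T,315,195,80,60)]),np.hstack([crop(S,145,150,100,75),crop(S,305,225,100,75)])]))
for n,c in(('top',T),('scene',S)):
    hsv=cv2.cvtColor(c['im'],cv2.COLOR_BGR2HSV)
    H,s,v=cv2.split(hsv)
    o=(H>4)&(H<14)&(s>150)&(v>90);b=(H>100)&(H<122)&(s>130)&(v>60)
    u0,v0,u1,v1=((325,190,385,265) if n=='top' else (300,225,395,295))
    w=np.zeros_like(o);w[v0:v1,u0:u1]=1
    for k,m in(('orange',o),('blue',b)):
        u,vv,p=pts(c,m&w);print(n,k,len(u),u.mean(),vv.mean(),'mean',p.mean(0).round(4),'min',np.percentile(p,2,axis=0).round(4),'max',np.percentile(p,98,axis=0).round(4))
        if len(u):print(cv2.minAreaRect(p[:,:2].astype(np.float32)))
    u0,v0,u1,v1=((148,220,226,282) if n=='top' else (150,155,235,210))
    w=np.zeros_like(o);w[v0:v1,u0:u1]=1
    u,vv,p=pts(c,w>0);k=(p[:,2]>.045)&(p[:,2]<.056);print('cover',k.sum(),np.median(p[k],0),cv2.minAreaRect(p[k][:,:2].astype(np.float32)))
    k=p[:,2]>.057;print('high',[(a,b_,q.round(4).tolist()) for a,b_,q in zip(u[k],vv[k],p[k])][:40])
E
```

```text
top orange 224 358.11607142857144 226.03571428571428 mean [ 0.4808 -0.2289  0.07  ] min [ 0.4539 -0.2432  0.0566] max [ 0.5153 -0.2159  0.0824]
((0.49049776792526245, -0.2303856611251831), (0.029726821929216385, 0.07610313594341278), 89.33074188232422)
top blue 377 351.6790450928382 232.3236074270557 mean [ 0.484  -0.2195  0.0068] min [ 0.4269 -0.2619 -0.0015] max [ 0.5621 -0.2005  0.0141]
((0.5004488229751587, -0.23147211968898773), (0.06103065237402916, 0.15053127706050873), 87.69853210449219)
cover 2060 [0.47896839 0.2490374  0.05002848] ((0.5040921568870544, 0.25635826587677), (0.1741153746843338, 0.15432952344417572), 15.330432891845703)
high [(np.int64(148), np.int64(220), [0.577, 0.3436, 0.0591]), (np.int64(149), np.int64(220), [0.5759, 0.3403, 0.0612]), (np.int64(150), np.int64(220), [0.5747, 0.3371, 0.0633]), (np.int64(151), np.int64(220), [0.5753, 0.3349, 0.0608]), (np.int64(153), np.int64(220), [0.575, 0.3297, 0.0597]), (np.int64(154), np.int64(220), [0.5737, 0.3264, 0.0622]), (np.int64(155), np.int64(220), [0.5745, 0.3243, 0.0591]), (np.int64(156), np.int64(220), [0.5738,
[... 4125 characters left out ...]
0634]), (np.int64(225), np.int64(155), [0.6079, 0.2819, 0.0611]), (np.int64(226), np.int64(155), [0.6089, 0.2785, 0.0618]), (np.int64(227), np.int64(155), [0.611, 0.2768, 0.0618]), (np.int64(228), np.int64(155), [0.6116, 0.273, 0.0627]), (np.int64(229), np.int64(155), [0.6138, 0.2713, 0.0626]), (np.int64(230), np.int64(155), [0.6158, 0.2694, 0.0627]), (np.int64(231), np.int64(155), [0.6199, 0.2702, 0.0614]), (np.int64(232), np.int64(155), [0.6219, 0.2683, 0.0614]), (np.int64(233), np.int64(155), [0.6177, 0.2585, 0.0654]), (np.int64(234), np.int64(155), [0.6176, 0.2539, 0.0667]), (np.int64(198), np.int64(156), [0.552, 0.3316, 0.0582]), (np.int64(199), np.int64(156), [0.5554, 0.3318, 0.0573])]
```

View pics/crops.png

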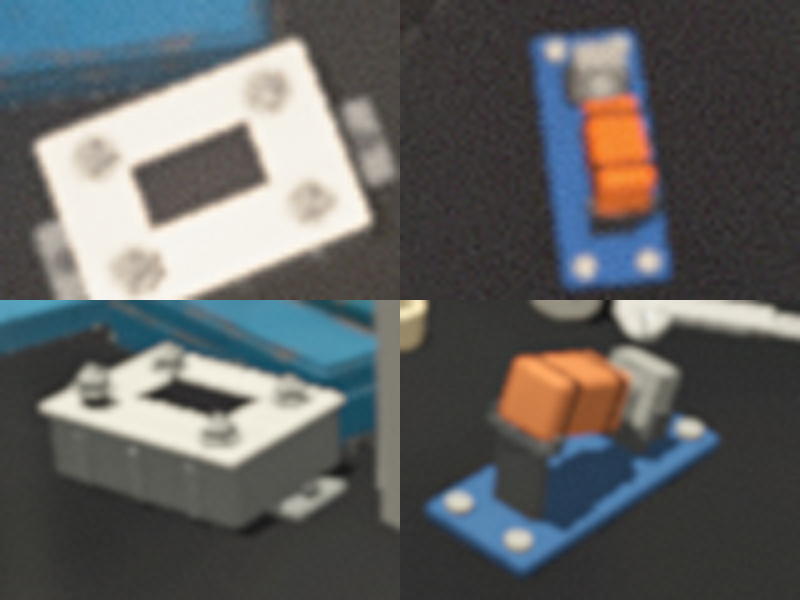

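Crops: housing with four heads; only the one at top-image (172,269) / scene (169,171) stands off the cover with a shadow under it. The driver on the blue rest is orange (top (358,226)), socket toward +x, handle end raised; the turquoise at (408,257) lies loose on the table and is the look-alike. So the orange one it is.

Run:
```python
from h import *
T=load('top0.npz');S=load('scene0.npz')
def tri(a,b):
    (o,r),(p,q)=ray(T,*a),ray(S,*b);t=np.linalg.lstsq(np.c_[r,-q],p-o,rcond=None)[0];A=o+r*t[0];B=p+q*t[1];return (A+B)/2,np.linalg.norm(A-B)
print('screw tri',tri((172.6,269),(168.6,170.8)))
# cover
for n,c,(u0,v0,u1,v1),th in(('top',T,(148,222,226,282),170),('scene',S,(150,155,235,200),150)):
    g=cv2.cvtColor(c['im'],cv2.COLOR_BGR2GRAY);h=cv2.cvtColor(c['im'],cv2.COLOR_BGR2HSV);m=((g>th)&(h[...,1]<60)).astype(np.uint8);w=np.zeros_like(m);w[v0:v1,u0:u1]=1
    cs,_=cv2.findContours(m*w,cv2.RETR_EXTERNAL,cv2.CHAIN_APPROX_NONE);k=max(cs,key=cv2.contourArea)
    P=np.array([onz(c,*q[0],.05)[:2] for q in k],np.float32);print(n,cv2.minAreaRect(P))
    g2=cv2.GaussianBlur(g,(3,3),0)
    r=cv2.minAreaRect(P)
    # dark blobs inside the cover
    hull=np.zeros_like(m);cv2.drawContours(hull,[cv2.convexHull(k)],-1,1,-1);hull=cv2.erode(hull,np.ones((3,3)))
    N,L,st,ce=cv2.connectedComponentsWithStats(((g2<th+30)&(hull>0)).astype(np.uint8))
    for i in range(1,N):
        if st[i,4]>8:print(' blob',ce[i].round(1),st[i,4],onz(c,*ce[i],.06).round(4))
for n,c,b in(('top',T,(325,190,385,265)),('scene',S,(300,225,395,295))):
    H,s,v=cv2.split(cv2.cvtColor(c['im'],cv2.COLOR_BGR2HSV));o=((H>3)&(H<15)&(s>130)&(v>80)).astype(np.uint8);w=np.zeros_like(o);w[b[1]:b[3],b[0]:b[2]]=1
    o=cv2.erode(o*w,np.ones((2,2)));u,vv,p=pts(c,o>0)
    a=np.radians(-2.4);ex=np.array([np.cos(a),np.sin(a),0]);ey=np.array([-np.sin(a),np.cos(a),0])
    X,Y,Z=p@ex,p@ey,p[:,2];k=(Z>.04)&(Z<.1);
    # upper face: iteratively keep points near the line Z(X)
    for _ in range(6):
        f=np.polyfit(X[k],Z[k],1);k=(abs(Z-np.polyval(f,X))<.006)&(Z>.04)
    print(n,k.sum(),'slope deg',np.degrees(np.arctan(f[0])),'X',np.percentile(X[k],[1,50,99]),'Y',np.percentile(Y[k],[1,50,99]),'Z at X=.48',np.polyval(f,.48))
```

```text
screw tri (array([0.4284876 , 0.28268277, 0.06510204]), np.float64(0.002221777506404105))
top ((0.4757438600063324, 0.2554927468299866), (0.11670012027025223, 0.1679447442293167), 15.781787872314453)
 blob [198.9 232.3] 24 [0.5227 0.206  0.06  ]
 blob [184.4 249.6] 368 [0.4787 0.249  0.06  ]
 blob [164.2 246.2] 32 [0.4955 0.303  0.06  ]
 blob [156.8 263. ] 93 [0.4509 0.3253 0.06  ]
 blob [207.3 254.8] 28 [0.456  0.1884 0.06  ]
 blob [172.7 268.5] 46 [0.4302 0.2837 0.06  ]
scene ((0.4774586260318756, 0.2559792101383209), (0.1251356154680252, 0.17397712171077728), 15.314322471618652)
 blob [194. 174.] 255 [0.4714 0.2335 0.06  ]
 blob [169.1 171.8] 88 [0.4329 0.2866 0.06  ]
 blob [217.9 173. ] 34 [0.5195 0.1985 0.06  ]
top 175 slope deg -16.90795668490551 X [0.46720791 0.49217446 0.52265573] Y [-0.22359907 -0.20971313 -0.19653381] Z at X=.48 0.07644820877907654
scene 223 slope deg -1.7906943667931414 X [0.46681363 0.47990745 0.52381916] Y [-0.22590943 -0.21704681 -0.19709945] Z at X=.48 0.0688527480920653
```

Emit:
{"name": "send_rows", "arguments": {
  "motion": "0 0.03 0.06 0.01 0 0 -8; 0 0.03 0.06 0 0 0 -8; 0 0.03 0.06 0 0 0 -8; 0 0.03 0.06 0 0 0 -5; 0 0.02 0.06 0 0 0 0"
}}

```text
clock: 0.72
position: [0.4111, -0.2749, 0.3013]
ee_rot: [3.141, -0.069, 0.0]
force: [0.1, -0.6, 0.4]
width: 0.997
gripper_force: 0.0
```

Run:
```python
from h import *
from cell import arm
T=load('top0.npz');S=load('scene0.npz')
for c,L in((S,[(385,3),(345,45),(325,80),(310,120),(300,160),(293,200)]),(T,[(550,122),(500,125),(430,136),(390,143),(350,162),(320,190),(305,212)])):
    for u,v in L:
        w=c['d'][v-3:v+4,u-4:u+5];d=w[w>0].min() if (w>0).any() else 0
        print((u,v),d,world(c,u,v,d).round(3))
s=arm.observe();print(s['clock'],s['position'],s['ee_rot'],s['joints'].round(2))
cm=arm.camera_model('wrist');im,d=arm.get_image('wrist');cv2.imwrite('pics/w1.png',im);np.savez('w1.npz',im=im,d=d,**cm);print(cm)
```

```text
(385, 3) 0.5681872 [ 0.5   -0.238  0.465]
(345, 45) 0.63208455 [ 0.498 -0.178  0.405]
(325, 80) 0.67839515 [ 0.496 -0.145  0.347]
(310, 120) 0.7314577 [ 0.497 -0.117  0.273]
(300, 160) 0.7865442 [ 0.5   -0.095  0.189]
(293, 200) 0.8331 [ 0.496 -0.084  0.1  ]
(550, 122) 0.93038404 [ 0.478 -0.511  0.577]
(500, 125) 0.9349005 [ 0.486 -0.423  0.571]
(430, 136) 0.965969 [ 0.497 -0.304  0.538]
(390, 143) 1.0050063 [ 0.511 -0.238  0.499]
(350, 162) 1.0827153 [ 0.518 -0.17   0.416]
(320, 190) 1.1705505 [ 0.503 -0.11   0.316]
(305, 212) 1.2761495 [ 0.494 -0.079  0.201]
0.725 [ 0.41111871 -0.27490139  0.30127422] [ 3.14081212e+00 -6.94845391e-02  1.15892386e-04] [ 0.49  0.22 -0.01  1.87  0.    1.06 -1.14]
{'fx': 325.19226210127806, 'fy': 325.19226210127806, 'cx': 278.9807497419848, 'cy': 204.64452434019228, 'view': array([[-0.04383602, -0.99903822, -0.00101566, -0.25788235],
       [-0.95526499,  0.04161765,  0.29280843,  0.36381803],
       [-0.29248454,  0.01380578, -0.95617059,  0.52370155],
       [ 0.        ,  0.        ,  0.        ,  1.        ]])}
```

View pics/w1.png

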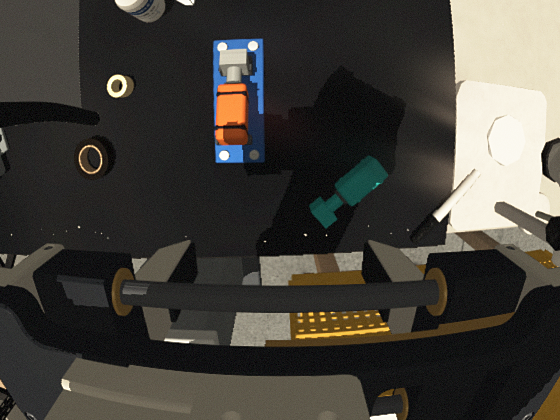

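The wrist picture shows the orange driver (232,110) on the blue rest (240,100), socket toward +x (235,62); tape (94,158), bush (120,86), turquoise one (352,190). A black hose hangs at x≈0.5 from y=-0.5, z=0.58 down to y=-0.08, z≈0.1; I will keep clear of it.

```bash
cat >> h.py <<'E'
def wray(c,u,v):
    u=np.asarray(u,float);v=np.asarray(v,float);x=(u-c['cx'])/c['fx'];y=(v-c['cy'])/c['fy'];r=np.hypot(x,y)+1e-9
    k=np.sin(r)/r;q=np.stack([x*k,y*k,np.cos(r)],-1);R=c['view'][:3,:3].T;return -R@c['view'][:3,3],q@R.T
def wonz(c,u,v,z):
    o,r=wray(c,u,v);return o+r*((z-o[2])/r[...,2])[...,None]
def wdep(c,u,v):
    o,r=wray(c,u,v);d=c['d'][v,u];return o+r*(d/(r@c['view'][2,:3]))[...,None]
def hsvmask(im,h0,h1,s0,v0):
    H,s,v=cv2.split(cv2.cvtColor(im,cv2.COLOR_BGR2HSV));return ((H>=h0)&(H<=h1)&(s>=s0)&(v>=v0)).astype(np.uint8)
def big(m):
    n,L,st,_=cv2.connectedComponentsWithStats(m);return L==1+np.argmax(st[1:,4])
def driver(c):
    b=big(cv2.morphologyEx(hsvmask(c['im'],100,125,120,50),cv2.MORPH_CLOSE,np.ones((15,15))));v,u=np.nonzero(b)
    r=cv2.minAreaRect(wonz(c,u,v,.008)[:,:2].astype(np.float32));print('base',r)
    o=big(hsvmask(c['im'],3,16,140,60)*b.astype(np.uint8)+0*hsvmask(c['im'],3,16,140,60));v,u=np.nonzero(o&(c['d']>0));p=wdep(c,u,v)
    a=np.radians(r[2] if r[1][0]>r[1][1] else r[2]-90);a=(a+np.pi/2)%np.pi-np.pi/2
    ex=np.array([np.cos(a),np.sin(a)]);ey=np.array([-ex[1],ex[0]]);q=p[:,:2]-np.array(r[0]);X,Y,Z=q@ex,q@ey,p[:,2]
    f=np.polyfit(X,Z,1)
    for _ in range(6):
        k=abs(Z-np.polyval(f,X))<.004;f=np.polyfit(X[k],Z[k],1)
    print('yaw',np.degrees(a),'slope',np.degrees(np.arctan(f[0])),'X',np.percentile(X[k],[1,50,99]).round(4),'Y',np.percentile(Y[k],[1,50,99]).round(4),'Ztop(X=-.02)',np.polyval(f,-.02),'Zrange',np.percentile(Z,[1,99]),k.sum())
    return r,a
E
python3 - <<'E'
from h import *
c=load('w1.npz');driver(c)
for z in (.06,.07):print(wonz(c,np.array([216,248,232,232]),np.array([110,110,83,143]),z).round(4))
E
```

```text
base ((0.5017037391662598, -0.23187831044197083), (0.06018795073032379, 0.14937427639961243), 87.8490219116211)Traceback (most recent call last):
  File "<stdin>", line 2, in <module>
  File "h.py", line 29, in driver
    o=big(hsvmask(c['im'],3,16,140,60)*b.astype(np.uint8)+0*hsvmask(c['im'],3,16,140,60));v,u=np.nonzero(o&(c['d']>0));p=wdep(c,u,v)
  File "h.py", line 25, in big
    n,L,st,_=cv2.connectedComponentsWithStats(m);return L==1+np.argmax(st[1:,4])
                                                             ~~~~~~~~~^^^^^^^^^^
    return _wrapfunc(a, 'argmax', axis=axis, out=out, **kwds)
    return bound(*args, **kwds)
ValueError: attempt to get argmax of an empty sequence
```

Emit:
{"name": "send_rows", "arguments": {
  "motion": "0 0 0.01 0 0 -10 0; 0 0 0.03 -0.02 0 -10 0; 0 0 0.003 -0.03 0 -10 0; 0 -0.005 0 -0.03 0 0 0.4; 0 0 0 0 0 0 0"
}}

```text
clock: 1.4
position: [0.4081, -0.2283, 0.2324]
ee_rot: [-3.024, 0.038, -0.702]
force: [-0.6, -0.4, 0.5]
width: 0.999
gripper_force: 0.0
```

Run:
```python
import re
t=open('h.py').read();i=t.index("    o=big(hsvmask(c['im'],3,16");j=t.index(";v,u=np.nonzero(o&")
t=t[:i]+"    w=np.zeros_like(b,np.uint8);w[max(v.min()-10,0):v.max()+10,max(u.min()-10,0):u.max()+10]=1;o=big(hsvmask(c['im'],0,16,140,60)*w)"+t[j:]
open('h.py','w').write(t)
from h import *
from cell import arm
driver(load('w1.npz'))
s=arm.observe();print(s['clock'],s['position'],s['ee_rot'],s['joints'].round(2))
cm=arm.camera_model('wrist');im,d=arm.get_image('wrist');cv2.imwrite('pics/w2.png',im);np.savez('w2.npz',im=im,d=d,**cm);driver(load('w2.npz'))
```

```text
base ((0.5017037391662598, -0.23187831044197083), (0.06018795073032379, 0.14937427639961243), 87.8490219116211)
yaw -2.1509780883789054 slope -20.200020605953863 X [-0.0262 -0.0073  0.0151] Y [-0.0147 -0.0007  0.0138] Ztop(X=-.02) 0.07523742595810957 Zrange [0.05099221 0.07806166] 1148
1.4 [ 0.40808003 -0.2283228   0.23239893] [-3.02428669  0.03758267 -0.70158945] [ 0.68  0.14 -0.12  2.27 -0.63  0.43 -0.5 ]
base ((0.5012924671173096, -0.23171399533748627), (0.0601845346391201, 0.14982208609580994), 87.92788696289062)
yaw -2.072113037109371 slope -20.194652069773777 X [-0.0259 -0.0106  0.0052] Y [-0.0139 -0.0005  0.0138] Ztop(X=-.02) 0.07544321052416406 Zrange [0.0080978  0.07828386] 1030
```

View pics/w2.png

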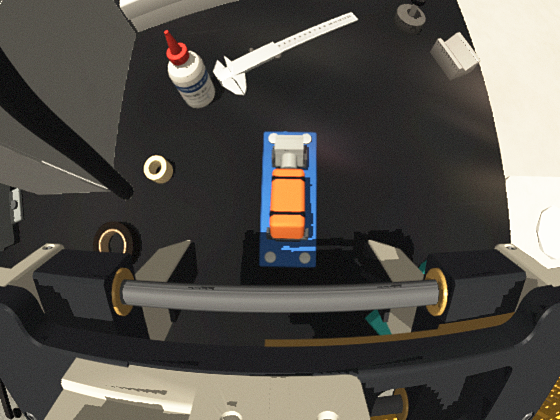

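The second wrist view shows the driver (288,200) straight ahead, with two dark grooves on the handle, clear of other things; both views agree (base 0.5 mm, handle top within 0.3 mm).

```bash
cat > d.py <<'E'
import numpy as np
from cell import arm
from scipy.spatial.transform import Rotation as R
s=arm.observe();M=R.from_rotvec(s['ee_rot']).as_matrix();p=s['position']
yaw=lambda v:np.degrees(np.arctan2(v[1],v[0])).round(2)
print('t',s['clock'],'pos',p.round(4),'grasp',(p+.047*M[:,2]).round(4),'z',M[:,2].round(4),'y',M[:,1].round(4),'yyaw',yaw(M[:,1]),'q',s['joints'].round(2),'F',s['force'].round(1),'w',round(s['width'],3),'gf',s['gripper_force'])
E
python3 - <<'E'
from d import *
print((np.array([.4945,-.2321,.0545])-(p+.047*M[:,2])).round(4))
E
```

```text
t 1.45 pos [ 0.4093 -0.2288  0.2338] grasp [ 0.4301 -0.2274  0.1917] z [ 0.4423  0.0293 -0.8964] y [-0.0149 -0.9991 -0.04  ] yyaw -90.86 q [ 0.68  0.14 -0.12  2.27 -0.62  0.43 -0.5 ] F [ 0.9 -0.2 -0.2] w 0.999 gf 0.0
[ 0.0644 -0.0047 -0.1372]
```

Emit:
{"name": "send_rows", "arguments": {
  "motion": "0 0.015 -0.003 -0.03 -2.3 -4 -1.3; 0 0.015 0 -0.03 0 0 0; 0 0.015 0 -0.03 0 0 0; 0 0.008 0 -0.025 0 0 0; 0 0 0 0 0 0 0"
}}

```text
clock: 2.08
position: [0.4685, -0.2391, 0.139]
ee_rot: [-3.029, 0.043, -0.784]
force: [0.3, 0.4, 0.6]
width: 1.001
gripper_force: 0.0
```

Run:
```python
from d import *
print((np.array([.4945,-.2321,.0545])-(p+.047*M[:,2])).round(4))
```

```text
t 2.075 pos [ 0.4685 -0.2391  0.139 ] grasp [ 0.4913 -0.2389  0.0979] z [ 0.4852  0.0053 -0.8744] y [-0.0237 -0.9995 -0.0192] yyaw -91.36 q [ 0.77  0.4  -0.32  2.28 -1.32  0.12  0.19] F [0.3 0.4 0.6] w 1.001 gf 0.0
[ 0.0032  0.0068 -0.0434]
```

Emit:
{"name": "send_rows", "arguments": {
  "motion": "0 0.01 0.007 0 -1.1 9 -0.8; 0 0 0 0 0 0 0; 0 0 0 0 0 0 0"
}}

```text
clock: 2.45
position: [0.4729, -0.2352, 0.133]
ee_rot: [-3.041, 0.04, -0.717]
force: [-1.2, -0.3, 0.3]
width: 0.997
gripper_force: 0.0
```

Run:
```python
from d import *
from h import *
print((np.array([.4945,-.2321,.0545])-(p+.047*M[:,2])).round(4))
T=load('top0.npz');S=load('scene0.npz')
P=[]
for c in(T,S):
    u,v,q=pts(c,np.ones((420,560),bool));P.append(q)
P=np.vstack(P);P=P[(P[:,0]>.3)&(P[:,0]<.9)&(P[:,1]>.0)&(P[:,1]<.6)&(P[:,2]>.08)]
# max height and lowest-high per 5cm cell
print('rows x, cols y .0...55: max z / min z above .08 (cm)')
for x in np.arange(.3,.9,.05):
    print(round(x,2),[ (lambda k:f"{int(P[k,2].min()*100)}-{int(P[k,2].max()*100)}" if k.sum()>3 else '.')((P[:,0]>=x)&(P[:,0]<x+.05)&(P[:,1]>=y)&(P[:,1]<y+.05)) for y in np.arange(0,.6,.05)])
```

```text
t 2.45 pos [ 0.4729 -0.2352  0.133 ] grasp [ 0.4939 -0.2348  0.091 ] z [ 0.4468  0.0102 -0.8946] y [-0.0209 -0.9995 -0.0219] yyaw -91.2 q [ 0.58  0.4  -0.12  2.27 -1.2   0.19  0.04] F [-1.2 -0.3  0.3] w 0.997 gf 0.0
[ 0.0006  0.0027 -0.0365]
rows x, cols y .0...55: max z / min z above .08 (cm)
0.3 ['.', '.', '.', '.', '.', '.', '.', '.', '.', '.', '.', '.']
0.35 ['.', '.', '.', '.', '.', '.', '.', '.', '.', '.', '.', '.']
0.4 ['.', '.', '.', '.', '.', '.', '.', '.', '.', '8-22', '12-18', '8-38']
0.45 ['.', '.', '.', '.', '.', '.', '.', '.', '.', '8-23', '14-17', '8-38']
0.5 ['8-24', '8-24', '8-24', '.', '.', '.', '.', '.', '.', '.', '11-18', '12-17']
0.55 ['23-24', '23-24', '10-24', '.', '.', '.', '.', '.', '.', '.', '.', '.']
0.6 ['23-24', '23-24', '11-24', '.', '8-9', '8-8', '8-8', '8-8', '8-9', '8-9', '.', '.']
0.65 ['23-24', '23-24', '18-24', '.', '8-46', '8-46', '8-46', '8-46', '8-46', '.', '.', '.']
0.7 ['21-24', '20-24', '18-24', '8-9', '8-46', '8-55', '45-56', '45-56', '41-55', '8-43', '8-39', '8-36']
0.75 ['20-24', '.', '8-9', '8-9', '8-56', '8-59', '17-60', '45-59', '41-58', '9-55', '8-21', '8-20']
0.8 ['.', '11-12', '8-12', '8-55', '8-58', '8-61', '17-63', '17-63', '55-59', '54-56', '9-14', '8-14']
0.85 ['.', '.', '8-9', '8-55', '8-58', '8-58', '9-43', '17-60', '17-59', '54-57', '.', '.']
0.9 ['.', '.', '.', '.', '.', '.', '.', '.', '.', '.', '.', '.']
```

Joint logs let me fit a small kinematic model, to choose a lean that the wrist joints can do.

```bash
cat > kin.py <<'E'
import numpy as np,itertools
from scipy.spatial.transform import Rotation as R
from scipy.optimize import least_squares
D=[([1.0054,.43525,.02496,1.5741,-.01161,1.13399,-.07509],[.27882,-.5589,.29143],[-3.05639,-.72006,.00077]),
([.49,.22,-.01,1.87,0,1.06,-1.14],[.4111,-.2749,.3013],[3.1408,-.0695,.0001]),
([.68,.14,-.12,2.27,-.63,.43,-.5],[.40808,-.22832,.2324],[-3.02429,.03758,-.70159]),
([.77,.4,-.32,2.28,-1.32,.12,.19],[.4685,-.2391,.139],[-3.029,.043,-.784]),
([.58,.4,-.12,2.27,-1.2,.19,.04],[.4729,-.2352,.133],[-3.041,.04,-.717])]
LO=np.array([-2.62,-.44,-1.27,.08,-1.32,.12,-2.74]);HI=np.array([2.62,2.09,1.32,2.57,4.46,2,2.74])
def fk(q,g,sg):
    off,h,x0,a,e,b,L,c7=g
    z=lambda t:R.from_euler('z',t);y=lambda t:R.from_euler('y',t)
    r=z(-q[0]+off);p=np.array([0,0,h])+r.apply([x0,0,0])
    r=r*y(q[1])*z(sg[0]*q[2]);p=p+r.apply([e,0,a]);r=r*y(q[3]);p=p+r.apply([-e,0,b])
    r=r*z(sg[1]*q[4])*y(q[5]);r=r*z(sg[2]*q[6]+c7);return p+r.apply([0,0,L]),r
def res(g,sg):
    o=[]
    for q,p,rv in D:
        P,r=fk(q,g,sg);o+=list((P-p)/.003)+list((r.inv()*R.from_rotvec(rv)).as_rotvec()/.01)
    return np.array(o)
def fit():
    best=None
    for sg in itertools.product((1,-1),repeat=3):
        for c in(0,np.pi/2,np.pi,-np.pi/2):
            f=least_squares(res,[-.1,.196,.02,.567,0,.4,.249,c],args=(sg,))
            if best is None or f.cost<best[0]:best=(f.cost,f.x,sg)
    return best
E
python3 - <<'E'
from kin import *
b=fit();print(b);print(res(b[1],b[2]).round(1).reshape(-1,6));np.savez('kin.npz',g=b[1],sg=b[2])
E
```

```text
(np.float64(33.04171299395463), array([-8.63662025e-02,  2.29552000e-01,  2.56687159e-04,  5.59655786e-01,
        4.57743971e-03,  4.22591323e-01,  2.67249495e-01,  1.48690237e+00]), (-1, -1, -1))
[[-0.2 -0.   0.4 -0.  -0.  -0.2]
 [ 1.8  3.2  0.2 -0.6  0.6 -0.8]
 [ 0.5  0.3 -0.   3.8 -0.3  0. ]
 [ 0.3 -1.8  0.3  4.4 -0.2  0.5]
 [-0.8  1.3 -0.9  3.   0.2  0.5]]
```

```bash
cat >> kin.py <<'E'
try:
    _k=np.load('kin.npz');G,SG=_k['g'],_k['sg']
except Exception:pass
def pose(P,beta,th):
    "tool at grasp P, body leaning toward azimuth beta (deg) by th (deg) from vertical; driver y = tool -y"
    b,t=np.radians(beta),np.radians(th);d=np.array([np.cos(b),np.sin(b),0]);z=-(np.sin(t)*d+np.cos(t)*np.array([0,0,1]))
    y=np.array([np.sin(b),-np.cos(b),0])  # pick: beta=180-2.1 seen with th>0 -> use th<0,beta=-2.1
    return np.array(P)-.047*z,R.from_matrix(np.c_[np.cross(y,z),y,z])
def ik(p,r,q0=None,n=40,seed=0):
    rng=np.random.default_rng(seed);best=None
    for i in range(n):
        s=q0 if (q0 is not None and i==0) else rng.uniform(LO,HI)
        if q0 is None: s[2]=rng.uniform(-.3,.3)
        f=least_squares(lambda q:np.r_[(fk(q,G,SG)[0]-p)/.01,(fk(q,G,SG)[1].inv()*r).as_rotvec()/.05,.02*q[2]],np.clip(s,LO+.01,HI-.01),bounds=(LO,HI),max_nfev=60)
        if best is None or f.cost<best.cost:best=f
        if q0 is not None and best.cost<.01:break
    return best
def rep(name,P,beta,th):
    p,r=pose(P,beta,th);f=ik(p,r,n=25);q=f.x;print(name,'cost %.3f'%f.cost,q.round(2),'margin %.2f'%min((q-LO).min(),(HI-q).min()),'wrist',(p-.26*r.as_matrix()[:,2]).round(2))
E
python3 - <<'E'
from kin import *
for lam in(10,16,20,35,42):rep(f'pick {lam}',[.4975,-.2322,.0535],-2.1,-lam)
for th in(54,30):
  for be in(15.4,105.4,195.4,-74.6):rep(f'screw th{th} b{be}',[.429,.284,.127],be,th)
for be in(-90,-60,-30,0,60,90):rep(f'table R b{be}',[.40,-.15,.066],be,54)
for be in(0,30,60,90,120):rep(f'table L b{be}',[.40,.08,.066],be,54)
E
```

```text
pick 10 cost 0.000 [ 0.39  0.5   0.    2.09 -0.19  0.41 -1.04] margin 0.29 wrist [ 0.44 -0.23  0.36]
pick 16 cost 0.000 [ 0.42  0.48 -0.    2.16 -0.47  0.28 -0.75] margin 0.16 wrist [ 0.41 -0.23  0.35]
pick 20 cost 0.000 [ 0.44  0.47  0.    2.21 -0.83  0.22 -0.37] margin 0.10 wrist [ 0.39 -0.23  0.34]
pick 35 cost 0.000 [0.53 0.5  0.   2.37 4.05 0.41 1.12] margin 0.20 wrist [ 0.32 -0.23  0.3 ]
pick 42 cost 0.000 [ 0.58  0.55 -0.    2.44  3.89  0.62  1.34] margin 0.13 wrist [ 0.29 -0.22  0.28]
screw th54 b15.4 cost 0.000 [-0.57  0.88  0.    1.39 -0.18  1.8  -1.82] margin 0.20 wrist [0.67 0.35 0.31]
screw th54 b105.4 cost 0.000 [-1.06  0.73 -0.    1.75  0.67  1.43 -1.16] margin 0.57 wrist [0.36 0.52 0.31]
screw th54 b195.4 cost 0.744 [-0.11  0.81 -1.27  2.57  2.03  1.44 -0.97] margin 0.00 wrist [0.19 0.22 0.31]
screw th54 b-74.6 cost 0.000 [-0.11  0.59 -0.07  2.12 -1.1   1.05 -2.16] margin 0.22 wrist [0.49 0.04 0.31]
screw th30 b15.4 cost 0.000 [-0.6   0.65 -0.    1.63 -0.12  1.37 -1.84] margin 0.63 wrist [0.58 0.32 0.39]
screw th30 b105.4 cost 0.000 [-0.93  0.54  0.    1.85  0.49  1.1
[... 695 characters left out ...]
ost 0.000 [-0.22  0.73  0.    2.05  0.76  1.19 -1.34] margin 0.52 wrist [0.52 0.07 0.25]
table R b90 cost 0.000 [-0.34  0.66 -0.    2.33  1.22  0.99 -1.49] margin 0.24 wrist [0.4  0.1  0.25]
table L b0 cost 0.000 [-0.21  0.84 -0.    1.71 -0.1   1.53 -1.72] margin 0.47 wrist [0.65 0.08 0.25]
table L b30 cost 0.000 [-0.41  0.84  0.    1.73  0.16  1.51 -1.54] margin 0.49 wrist [0.62 0.2  0.25]
table L b60 cost 0.000 [-0.6   0.79  0.    1.85  0.43  1.39 -1.41] margin 0.61 wrist [0.52 0.3  0.25]
table L b90 cost 0.000 [-0.78  0.72 -0.    2.07  0.73  1.18 -1.37] margin 0.50 wrist [0.4  0.33 0.25]
table L b120 cost 0.000 [-0.92  0.66  0.    2.35  1.18  0.99 -1.51] margin 0.22 wrist [0.28 0.3  0.25]
```

Emit:
{"name": "send_rows", "arguments": {
  "motion": "0 0.011 0.0035 0 -1.2 10 -1; 0 0 0 -0.01 0 0 0; 0 0 0 0 0 0 0; 0 0 0 0 0 0 0"
}}

```text
clock: 2.95
position: [0.48, -0.2329, 0.1177]
ee_rot: [-3.054, 0.046, -0.623]
force: [-0.3, -0.5, 0.3]
width: 1.001
gripper_force: 0.0
```

Run:
```python
from d import *
print((np.array([.497,-.2322,.0535])-(p+.047*M[:,2])).round(4))
```

```text
t 2.95 pos [ 0.48   -0.2329  0.1177] grasp [ 0.4985 -0.2321  0.0744] z [ 0.3921  0.018  -0.9197] y [-0.0239 -0.9993 -0.0298] yyaw -91.37 q [ 0.43  0.43  0.04  2.24 -1.08  0.24 -0.11] F [-0.3 -0.5  0.3] w 1.001 gf 0.0
[-0.0015 -0.0001 -0.0209]
```

Emit:
{"name": "send_rows", "arguments": {
  "motion": "0 0.001 0 0.003 -0.6 3 0; 0 0.001 0 0.003 -0.6 3 0; 0 0.001 0 0 -0.5 2 -0.7; 0 0 0 0 0 0 0"
}}

```text
clock: 3.45
position: [0.484, -0.2323, 0.1236]
ee_rot: [3.105, -0.054, 0.411]
force: [0.4, -0.0, 0.6]
width: 0.999
gripper_force: 0.0
```

Run:
```python
from d import *
print((np.array([.497,-.2322,.0535])-(p+.047*M[:,2])).round(4))
```

```text
t 3.45 pos [ 0.484  -0.2323  0.1236] grasp [ 0.4962 -0.233   0.0782] z [ 0.2602 -0.0133 -0.9655] y [-0.0356 -0.9994  0.0042] yyaw -92.04 q [ 0.08  0.45  0.42  2.17 -0.77  0.41 -0.48] F [ 0.4 -0.   0.6] w 0.999 gf 0.0
[ 0.0008  0.0008 -0.0247]
```

Emit:
{"name": "send_rows", "arguments": {
  "motion": "0 0.001 0.001 -0.012 0 0 0; 0 0 0 -0.012 0 0 0; 0.4 0 0 0 0 0 0; 0.7 0 0 0 0 0 0; 1 0 0 0 0 0 0",
  "force": 25
}}

```text
clock: 4.08
position: [0.4847, -0.2315, 0.0996]
ee_rot: [3.105, -0.055, 0.411]
force: [-0.2, 1.1, 1.3]
width: 0.725
gripper_force: 0.0
```

Emit:
{"name": "send_rows", "arguments": {
  "motion": "1 0 0 0 0 0 0; 1 0 0 0 0 0 0; 1 0 0 0 0 0 0"
}}

```text
clock: 4.45
position: [0.4848, -0.2311, 0.0994]
ee_rot: [3.105, -0.054, 0.41]
force: [-0.0, -0.7, 0.2]
width: 0.399
gripper_force: 0.0
```

Run:
```python
from d import *
from kin import *
D.append((s['joints'],p,s['ee_rot']))
# tape, bush positions
from h import *
T=load('top0.npz')
print('tape',onz(T,288,252,.019).round(3),'bush',onz(T,301,219,.022).round(3),'turq',onz(T,408,257,.02).round(3))
```

```text
t 4.45 pos [ 0.4848 -0.2311  0.0994] grasp [ 0.497  -0.2317  0.054 ] z [ 0.2594 -0.0134 -0.9657] y [-0.0356 -0.9994  0.0043] yyaw -92.04 q [ 0.13  0.49  0.35  2.18 -0.83  0.35 -0.42] F [-0.  -0.7  0.2] w 0.399 gf 0.0
tape [ 0.446 -0.031  0.019] bush [ 0.537 -0.081  0.022] turq [ 0.389 -0.36   0.02 ]
```

Emit:
{"name": "send_rows", "arguments": {
  "motion": "1 0 0 0 0 0 0; 1 0 0 0 0 0 0; 1 0 0 0.01 0 0 0; 1 0 0 0.03 0 0 0; 1 0 0 0.03 0 0 0"
}}

```text
clock: 5.08
position: [0.4842, -0.2314, 0.1703]
ee_rot: [3.105, -0.056, 0.408]
force: [0.7, 0.1, -1.5]
width: 0.328
gripper_force: 25.0
```

```bash
cat > plan.py <<'E'
from kin import *
from d import s,M,p
def plan(wps,steps,q0=None):
    "rows from the present pose through wps [(P,beta,th)]"
    r0=R.from_matrix(M);p0=p;q=s['joints'] if q0 is None else q0
    for (P,be,th),n in zip(wps,steps):
        p1,r1=pose(P,be,th);w=(r0.inv()*r1).as_rotvec();out=[]
        for i in range(n):
            ra=r0*R.from_rotvec(w*i/n);rb=r0*R.from_rotvec(w*(i+1)/n);dv=np.degrees((rb*ra.inv()).as_rotvec())
            f=ik(p0+(p1-p0)*(i+1)/n,rb,q,n=1);dq=abs(f.x-q).max();q=f.x
            out.append(' '.join(['1']+['%.3f'%v for v in (p1-p0)/n]+['%.1f'%v for v in dv])+'   # c%.2f dq%.2f'%(f.cost,dq))
        print('\n'.join(out));print('q',q.round(2),'TCP',p1.round(3));r0,p0=r1,p1
E
python3 - <<'E'
from plan import *
plan([([.45,-.2,.2],-15,15),([.40,-.15,.17],-50,40),([.39,-.14,.14],-90,55)],[5,5,5])
E
```

```text
t 5.075 pos [ 0.4842 -0.2314  0.1703] grasp [ 0.4964 -0.232   0.1249] z [ 0.2583 -0.0136 -0.966 ] y [-0.0365 -0.9993  0.0043] yyaw -92.09 q [-0.03  0.38  0.56  2.14 -0.65  0.52 -0.6 ] F [ 0.7  0.1 -1.5] w 0.328 gf 24.99818354845047
1 -0.004 0.006 0.015 0.9 5.9 -2.5   # c0.00 dq0.35
1 -0.004 0.006 0.015 0.9 5.9 -2.5   # c0.00 dq0.38
1 -0.004 0.006 0.015 0.9 5.9 -2.5   # c0.00 dq0.15
1 -0.004 0.006 0.015 0.9 5.9 -2.5   # c0.00 dq0.15
1 -0.004 0.006 0.015 0.9 5.9 -2.5   # c0.00 dq0.14
q [ 0.31  0.4   0.    1.78  0.04  1.22 -1.54] TCP [ 0.462 -0.203  0.245]
1 -0.008 0.006 -0.008 2.7 4.3 -6.9   # c0.00 dq0.08
1 -0.008 0.006 -0.008 2.7 4.3 -6.9   # c0.00 dq0.08
1 -0.008 0.006 -0.008 2.7 4.3 -6.9   # c0.00 dq0.07
1 -0.008 0.006 -0.008 2.7 4.3 -6.9   # c0.00 dq0.07
1 -0.008 0.006 -0.008 2.7 4.3 -6.9   # c0.00 dq0.07
q [ 0.44  0.56  0.    1.77 -0.22  1.48 -1.91] TCP [ 0.419 -0.173  0.206]
1 -0.006 -0.001 -0.008 2.9 1.0 -8.0   # c0.00 dq0.08
1 -0.006 -0.001 -0.008 2.9 1.0 -8.0   # c0.00 dq0.08
1 -0.006 -0.001 -0.008 2.9 1.0 -8.0   # c0.00 dq0.08
1 -0.006 -0.001 -0.008 2.9 1.0 -8.0   # c0.00 dq0.08
1 -0.006 -0.001 -0.008 2.9 1.0 -8.0   # c0.00 dq0.08
q [ 0.71  0.63  0.    1.97 -0.62  1.38 -2.03] TCP [ 0.39  -0.179  0.167]
```

Emit:
{"name": "send_rows", "arguments": {
  "motion": "1 -0.004 0.006 0.015 0.9 5.9 -2.5; 1 -0.004 0.006 0.015 0.9 5.9 -2.5; 1 -0.004 0.006 0.015 0.9 5.9 -2.5; 1 -0.004 0.006 0.015 0.9 5.9 -2.5; 1 -0.004 0.006 0.015 0.9 5.9 -2.5",
  "force": 40
}}

```text
clock: 5.7
position: [0.4644, -0.2009, 0.2457]
ee_rot: [-3.06, 0.399, 0.401]
force: [-0.5, 0.0, -1.3]
width: 0.326
gripper_force: 40.0
```

Emit:
{"name": "send_rows", "arguments": {
  "motion": "1 -0.008 0.006 -0.008 2.7 4.3 -6.9; 1 -0.008 0.006 -0.008 2.7 4.3 -6.9; 1 -0.008 0.006 -0.008 2.7 4.3 -6.9; 1 -0.008 0.006 -0.008 2.7 4.3 -6.9; 1 -0.008 0.006 -0.008 2.7 4.3 -6.9"
}}

```text
clock: 6.32
position: [0.4246, -0.1712, 0.2046]
ee_rot: [-2.459, 1.148, 0.894]
force: [-0.6, -0.5, -1.6]
width: 0.325
gripper_force: 40.0
```

Run:
```python
from plan import *
plan([([.39,-.14,.14],-90,55)],[5])
```

```text
t 6.325 pos [ 0.4246 -0.1712  0.2046] grasp [ 0.4051 -0.1483  0.1685] z [-0.4151  0.4878 -0.7679] y [-0.7655 -0.6434  0.005 ] yyaw -139.95 q [-0.08  0.76  0.84  1.75 -0.57  1.64 -1.43] F [-0.6 -0.5 -1.6] w 0.325 gf 39.99564170837402
1 -0.007 -0.001 -0.008 2.9 1.0 -8.0   # c0.00 dq0.31
1 -0.007 -0.001 -0.008 2.9 1.0 -8.0   # c0.00 dq0.30
1 -0.007 -0.001 -0.008 2.9 1.0 -8.0   # c0.00 dq0.18
1 -0.007 -0.001 -0.008 2.9 1.0 -8.0   # c0.00 dq0.09
1 -0.007 -0.001 -0.008 2.9 1.0 -8.0   # c0.00 dq0.08
q [ 0.71  0.63  0.    1.97 -0.62  1.38 -2.03] TCP [ 0.39  -0.179  0.167]
```

Emit:
{"name": "send_rows", "arguments": {
  "motion": "1 -0.007 -0.001 -0.008 2.9 1 -8; 1 -0.007 -0.001 -0.008 2.9 1 -8; 1 -0.007 -0.001 -0.008 2.9 1 -8; 1 -0.007 -0.001 -0.008 2.9 1 -8; 1 -0.007 -0.001 -0.008 2.9 1 -8"
}}

```text
clock: 6.95
position: [0.3895, -0.1767, 0.1645]
ee_rot: [-1.643, 1.648, 0.85]
force: [-0.0, -0.4, -2.0]
width: 0.321
gripper_force: 40.0
```

Run:
```python
from d import *
import cv2
from h import *
for n in('scene',):
    im,d=arm.get_image(n);c=arm.camera_model(n);cv2.imwrite('pics/s2.png',cv2.resize(im[120:360,200:520],(800,600),interpolation=cv2.INTER_CUBIC));np.savez('s2.npz',im=im,d=d,**c)
im,d=arm.get_image('top');np.savez('t2.npz',im=im,d=d,**arm.camera_model('top'))
```

```text
t 6.95 pos [ 0.3895 -0.1767  0.1645] grasp [ 0.3897 -0.1383  0.1374] z [ 0.0036  0.8167 -0.5771] y [-1.      0.0037 -0.001 ] yyaw 179.79 q [ 0.19  0.86  0.85  1.96 -0.92  1.73 -1.55] F [-0.  -0.4 -2. ] w 0.321 gf 39.995511174201965
```

View pics/s2.png

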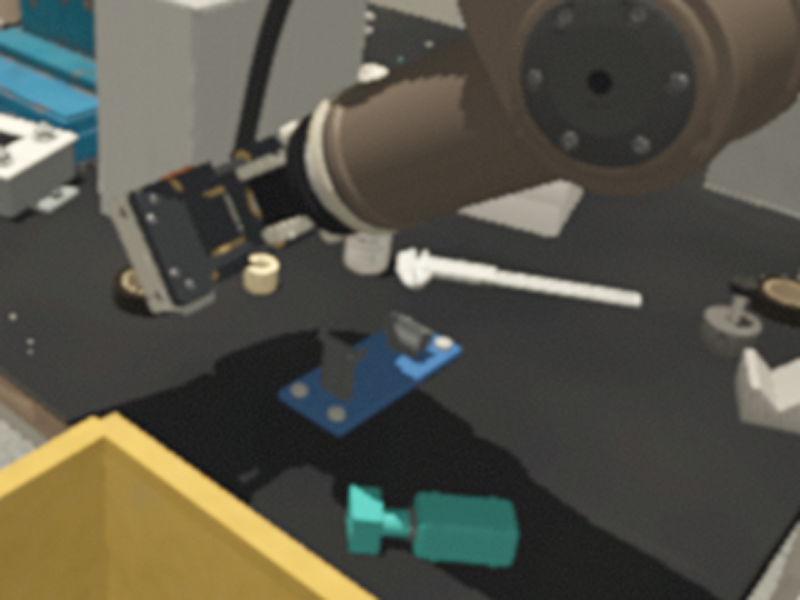

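The scene crop shows the gripper leaning back with the driver behind it, the rest empty at (370,370) and nothing touched. The clear spot below serves to stand the driver down, so I can re-grip it from above.

Emit:
{"name": "send_rows", "arguments": {
  "motion": "1 0 0 -0.02 0 0 0; 1 0 0 -0.02 0 0 0; 1 0 0 -0.01 0 0 0; 1 0 0 -0.005 0 0 0; 1 0 0 -0.005 0 0 0"
}}

```text
clock: 7.68
position: [0.3898, -0.1762, 0.1041]
ee_rot: [-1.647, 1.644, 0.85]
force: [-0.0, -0.6, -1.0]
width: 0.323
gripper_force: 40.0
```

Emit:
{"name": "send_rows", "arguments": {
  "motion": "1 0 0 -0.004 0 0 0; 1 0 0 0 0 0 0"
}}

```text
clock: 7.92
position: [0.3896, -0.1763, 0.1003]
ee_rot: [-1.647, 1.645, 0.85]
force: [0.3, 0.3, -1.1]
width: 0.324
gripper_force: 40.0
```

Emit:
{"name": "send_rows", "arguments": {
  "motion": "1 0 0 -0.004 0 0 0; 1 0 0 0 0 0 0"
}}

```text
clock: 8.18
position: [0.3897, -0.1762, 0.0962]
ee_rot: [-1.647, 1.645, 0.85]
force: [-0.2, 0.4, -1.7]
width: 0.323
gripper_force: 40.0
```

Emit:
{"name": "send_rows", "arguments": {
  "motion": "1 0 0 -0.002 0 0 0; 1 0 0 0 0 0 0"
}}

```text
clock: 8.43
position: [0.3897, -0.1762, 0.0942]
ee_rot: [-1.647, 1.645, 0.85]
force: [-0.3, -0.4, -0.9]
width: 0.324
gripper_force: 40.0
```

Emit:
{"name": "send_rows", "arguments": {
  "motion": "1 0 0 -0.002 0 0 0; 1 0 0 0 0 0 0"
}}

```text
clock: 8.68
position: [0.3897, -0.1762, 0.0922]
ee_rot: [-1.647, 1.644, 0.851]
force: [-0.0, 0.3, -1.0]
width: 0.321
gripper_force: 40.0
```

Emit:
{"name": "send_rows", "arguments": {
  "motion": "1 0 0 -0.002 0 0 0; 1 0 0 0 0 0 0"
}}

```text
clock: 8.93
position: [0.3896, -0.1762, 0.0902]
ee_rot: [-1.647, 1.645, 0.851]
force: [0.5, 0.8, -1.2]
width: 0.329
gripper_force: 40.0
```

Emit:
{"name": "send_rows", "arguments": {
  "motion": "1 0 0 -0.001 0 0 0; 1 0 0 0 0 0 0"
}}

```text
clock: 9.18
position: [0.3897, -0.1762, 0.0893]
ee_rot: [-1.647, 1.645, 0.85]
force: [-0.2, 0.5, -0.6]
width: 0.326
gripper_force: 40.0
```

Emit:
{"name": "send_rows", "arguments": {
  "motion": "1 0 0 -0.001 0 0 0; 1 0 0 0 0 0 0"
}}

```text
clock: 9.43
position: [0.3896, -0.1762, 0.0882]
ee_rot: [-1.647, 1.645, 0.851]
force: [0.1, 0.0, -0.4]
width: 0.323
gripper_force: 40.0
```

Emit:
{"name": "send_rows", "arguments": {
  "motion": "1 0 0 -0.001 0 0 0; 1 0 0 0 0 0 0"
}}

```text
clock: 9.68
position: [0.3897, -0.1762, 0.0872]
ee_rot: [-1.647, 1.645, 0.851]
force: [-1.3, 0.2, -1.2]
width: 0.327
gripper_force: 40.0
```

Emit:
{"name": "send_rows", "arguments": {
  "motion": "1 0 0 -0.001 0 0 0; 1 0 0 0 0 0 0"
}}

```text
clock: 9.93
position: [0.3897, -0.1763, 0.0866]
ee_rot: [-1.646, 1.644, 0.851]
force: [-1.5, -1.9, 3.7]
width: 0.324
gripper_force: 40.0
```

Run:
```python
from d import *
from h import *
im,d=arm.get_image('wrist');c=arm.camera_model('wrist');np.savez('w3.npz',im=im,d=d,**c)
im2,d2=arm.get_image('scene');np.savez('s3.npz',im=im2,d=d2,**arm.camera_model('scene'))
a=cv2.resize(im2[170:260,230:330],(400,360),interpolation=cv2.INTER_CUBIC)
b=cv2.resize(im,(480,360));cv2.imwrite('pics/m3.png',np.hstack([a[:, :320],b]))
```

```text
t 9.925 pos [ 0.3897 -0.1763  0.0866] grasp [ 0.3897 -0.1379  0.0595] z [ 0.0014  0.817  -0.5766] y [-1.      0.     -0.0025] yyaw 180.0 q [ 0.23  0.99  0.78  1.97 -0.99  1.66 -1.46] F [-1.5 -1.9  3.7] w 0.324 gf 39.99899089336395
```

View pics/m3.png

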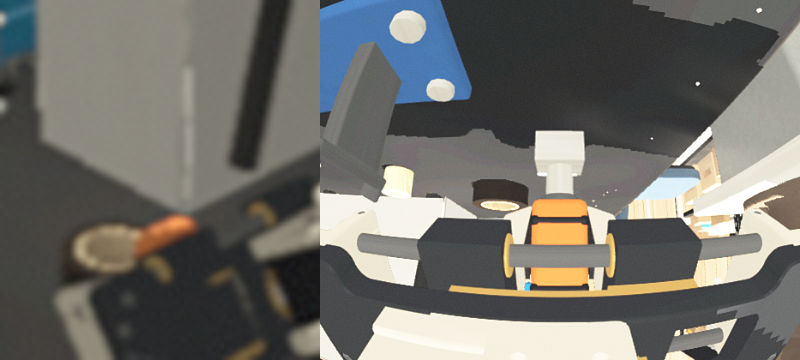

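The crop and wrist view show the driver upright, socket on the table (wrist crop (557,150)), held at about 60 mm up its axis; light contact 4 N. Release and back off.

Emit:
{"name": "send_rows", "arguments": {
  "motion": "0 0 0 0.001 0 0 0; 0 0 0 0 0 0 0; 0 0 0 0 0 0 0; 0 0 0 0 0 0 0; 0 0 0 0 0 0 0"
}}

```text
clock: 10.65
position: [0.3897, -0.1762, 0.0873]
ee_rot: [-1.647, 1.645, 0.85]
force: [0.5, 1.0, 0.8]
width: 0.821
gripper_force: 0.0
```

Emit:
{"name": "send_rows", "arguments": {
  "motion": "0 0 -0.02 0.014 0 0 0; 0 0 -0.04 0.028 0 0 0; 0 0 -0.04 0.028 0 0 0; 0 0 -0.02 0.05 0 0 0; 0 0 0 0.06 0 0 0"
}}

```text
clock: 11.28
position: [0.3892, -0.2974, 0.2679]
ee_rot: [-1.645, 1.647, 0.852]
force: [1.1, -0.3, 0.1]
width: 1.0
gripper_force: 0.0
```

```bash
cat >> h.py <<'E'
def grab(f,*names):
    from cell import arm
    o=[]
    for n in names:
        c=arm.camera_model(n);im,d=arm.get_image(n);np.savez(f+n+'.npz',im=im,d=d,**c);o.append(load(f+n+'.npz'))
    return o
E
python3 - <<'E'
from d import *
from h import *
W,T=grab('a_','wrist','top')
m=hsvmask(W['im'],3,16,140,60);print('orange px',m.sum())
v,u=np.nonzero(big(m)&(W['d']>0));q=wdep(W,u,v);print(u.mean(),v.mean(),np.percentile(q,[2,50,98],axis=0).round(3))
from plan import *
P0=[.39,-.14,.29]
for be in (0,-90,90,180):
    try: rep(f'vert b{be}',[.39,-.14,.08],be,0)
    except Exception as e:print(e)
for be in (15.4,105.4,-74.6):rep(f'scr vert {be}',[.429,.284,.14],be,0)
E
```

```text
t 11.275 pos [ 0.3892 -0.2974  0.2679] grasp [ 0.3892 -0.2591  0.2408] z [ 0.0009  0.8165 -0.5773] y [-1.0e+00  1.2e-03  1.0e-04] yyaw 179.93 q [ 0.36  0.81  0.87  1.66 -0.8   1.97 -1.67] F [ 1.1 -0.3  0.1] w 1.0 gf 0.0
orange px 1584
278.53117505995203 109.73860911270984 [[ 0.374 -0.156  0.054]
 [ 0.389 -0.155  0.071]
 [ 0.403 -0.152  0.087]]
vert b0 cost 0.000 [ 0.26  0.34  0.    2.26 -0.    0.54 -1.31] margin 0.31 wrist [ 0.39 -0.14  0.39]
vert b-90 cost 0.000 [ 0.1   0.35  0.2   2.26 -0.13  0.54 -2.74] margin 0.00 wrist [ 0.39 -0.14  0.39]
vert b90 cost 0.000 [ 0.26  0.34 -0.    2.26  0.    0.54  0.26] margin 0.31 wrist [ 0.39 -0.14  0.39]
vert b180 cost 0.000 [ 0.26  0.34 -0.    2.26 -0.    0.54  1.83] margin 0.31 wrist [ 0.39 -0.14  0.39]
scr vert 15.4 cost 0.000 [-0.67  0.38 -0.    1.97  0.    0.79 -1.97] margin 0.60 wrist [0.43 0.28 0.45]
scr vert 105.4 cost 0.000 [-0.67  0.38  0.    1.97 -0.    0.79 -0.4 ] margin 0.60 wrist [0.43 0.28 0.45]
scr vert -74.6 cost 0.000 [-0.67  0.38 -0.    1.97  0.    0.79  2.74] margin 0.00 wrist [0.43 0.28 0.45]
```

Driver stands free at about (0.389, -0.139). I'll take it from above with the camera side toward the robot, away from the hose.

Run:
```python
from plan import *
plan([([.36,-.2,.23],-30,25),([.35,-.18,.23],30,0),([.35,-.16,.23],110,0),([.35,-.139,.22],180,0)],[7,7,8,7])
```

```text
t 11.375 pos [ 0.3894 -0.2983  0.2724] grasp [ 0.3896 -0.2601  0.2451] z [ 0.0053  0.8136 -0.5813] y [-1.      0.0012 -0.0074] yyaw 179.93 q [ 0.36  0.8   0.87  1.65 -0.8   1.97 -1.67] F [-0.4 -0.7 -1.6] w 1.002 gf 0.0
1 -0.002 0.013 0.000 -3.8 -2.1 8.4   # c0.00 dq0.28
1 -0.002 0.013 0.000 -3.8 -2.1 8.4   # c0.00 dq0.40
1 -0.002 0.013 0.000 -3.8 -2.1 8.4   # c0.00 dq0.20
1 -0.002 0.013 0.000 -3.8 -2.1 8.4   # c0.00 dq0.07
1 -0.002 0.013 0.000 -3.8 -2.1 8.4   # c0.00 dq0.07
1 -0.002 0.013 0.000 -3.8 -2.1 8.4   # c0.00 dq0.07
1 -0.002 0.013 0.000 -3.8 -2.1 8.4   # c0.00 dq0.07
q [ 0.42  0.35 -0.    1.83 -0.01  1.4  -1.67] TCP [ 0.377 -0.21   0.273]
1 -0.004 0.004 0.001 -0.0 -3.7 8.4   # c0.00 dq0.13
1 -0.004 0.004 0.001 0.0 -3.7 8.4   # c0.00 dq0.13
1 -0.004 0.004 0.001 -0.0 -3.7 8.4   # c0.00 dq0.13
1 -0.004 0.004 0.001 -0.0 -3.7 8.4   # c0.00 dq0.14
1 -0.004 0.004 0.001 0.0 -3.7 8.4   # c0.00 dq0.15
1 -0.004 0.004 0.001 0.0 -3.7 8.4   # c0.00 dq0.16
1 -0.004 0.004 0.001 0.0 -3.7 8.4   # c0.00 dq0.17
q [ 0.39  0.08 -0.    2.12  0.    0.95 -0.66] TCP [ 0.35  -0.18   0.277]
1 0.000 0.0
[... 191 characters left out ...]
0.000 0.002 0.000 0.0 0.0 10.0   # c0.00 dq0.17
1 0.000 0.002 0.000 0.0 0.0 10.0   # c0.00 dq0.17
1 0.000 0.002 0.000 0.0 0.0 10.0   # c0.00 dq0.17
1 0.000 0.002 0.000 0.0 0.0 10.0   # c0.00 dq0.17
q [ 0.34  0.06 -0.    2.13  0.    0.95  0.69] TCP [ 0.35  -0.16   0.277]
1 0.000 0.003 -0.001 0.0 0.0 10.0   # c0.00 dq0.17
1 0.000 0.003 -0.001 0.0 0.0 10.0   # c0.00 dq0.17
1 0.000 0.003 -0.001 0.0 0.0 10.0   # c0.00 dq0.17
1 0.000 0.003 -0.001 0.0 0.0 10.0   # c0.00 dq0.17
1 0.000 0.003 -0.001 0.0 0.0 10.0   # c0.00 dq0.17
1 0.000 0.003 -0.001 0.0 0.0 10.0   # c0.00 dq0.17
1 0.000 0.003 -0.001 0.0 0.0 10.0   # c0.00 dq0.17
q [ 0.29  0.06 -0.    2.17  0.    0.92  1.86] TCP [ 0.35  -0.139  0.267]
```

Emit:
{"name": "send_rows", "arguments": {
  "motion": "0 -0.002 0.013 0 -3.8 -2.1 8.4; 0 -0.002 0.013 0 -3.8 -2.1 8.4; 0 -0.002 0.013 0 -3.8 -2.1 8.4; 0 -0.002 0.013 0 -3.8 -2.1 8.4; 0 -0.002 0.013 0 -3.8 -2.1 8.4"
}}

```text
clock: 12.0
position: [0.3797, -0.2308, 0.267]
ee_rot: [-2.553, 1.077, 0.741]
force: [-0.2, -0.3, -0.1]
width: 1.003
gripper_force: 0.0
```

Emit:
{"name": "send_rows", "arguments": {
  "motion": "0 -0.002 0.013 0 -3.8 -2.1 8.4; 0 -0.002 0.013 0 -3.8 -2.1 8.4; 0 -0.004 0.004 0.001 0 -3.7 8.4; 0 -0.004 0.004 0.001 0 -3.7 8.4; 0 -0.004 0.004 0.001 0 -3.7 8.4"
}}

```text
clock: 12.62
position: [0.3634, -0.1927, 0.2701]
ee_rot: [-3.055, 0.1, 0.402]
force: [-0.3, -0.2, 0.5]
width: 0.997
gripper_force: 0.0
```

Emit:
{"name": "send_rows", "arguments": {
  "motion": "0 -0.004 0.004 0.001 0 -3.7 8.4; 0 -0.004 0.004 0.001 0 -3.7 8.4; 0 -0.004 0.004 0.001 0 -3.7 8.4; 0 -0.004 0.004 0.001 0 -3.7 8.4; 0 0 0.002 0 0 0 10"
}}

```text
clock: 13.25
position: [0.3463, -0.1749, 0.2742]
ee_rot: [2.942, 1.069, -0.019]
force: [1.4, -0.1, 0.3]
width: 0.997
gripper_force: 0.0
```

Emit:
{"name": "send_rows", "arguments": {
  "motion": "0 0 0.002 0 0 0 10; 0 0 0.002 0 0 0 10; 0 0 0.002 0 0 0 10; 0 0 0.002 0 0 0 10; 0 0 0.002 0 0 0 10"
}}

```text
clock: 13.88
position: [0.3472, -0.165, 0.2741]
ee_rot: [2.211, 2.21, -0.011]
force: [-0.2, 0.2, -0.2]
width: 0.998
gripper_force: 0.0
```

Emit:
{"name": "send_rows", "arguments": {
  "motion": "0 0 0.002 0 0 0 10; 0 0 0.002 0 0 0 10; 0 0 0.003 0 0 0 10; 0 0 0.003 0 0 0 10; 0 0 0.003 0 0 0 10"
}}

```text
clock: 14.5
position: [0.3472, -0.1521, 0.2741]
ee_rot: [1.069, 2.936, 0.001]
force: [-1.1, -0.7, -0.4]
width: 1.002
gripper_force: 0.0
```

Emit:
{"name": "send_rows", "arguments": {
  "motion": "0 0 0.003 0 0 0 10; 0 0 0.003 0 0 0 10; 0 0 0.003 0 0 0 10; 0 0 0.003 0 0 0 10; 0 0 0 0 0 0 0"
}}

```text
clock: 15.12
position: [0.3473, -0.1401, 0.2741]
ee_rot: [0.011, 3.125, 0.011]
force: [-0.2, -0.4, -0.7]
width: 1.0
gripper_force: 0.0
```

Run:
```python
from d import *
from h import *
W,=grab('b_','wrist')
m=hsvmask(W['im'],3,16,140,60);b=big(m);v,u=np.nonzero(b&(W['d']>0));q=wdep(W,u,v);k=q[:,2]>.096
print('all',np.percentile(q,[2,50,98],axis=0).round(4));print(k.sum(),q[k].mean(0),cv2.minAreaRect(q[k][:,:2].astype(np.float32)))
```

```text
t 15.125 pos [ 0.3473 -0.1401  0.2741] grasp [ 0.3481 -0.1398  0.2271] z [ 0.0163  0.0069 -0.9998] y [0.007 1.    0.007] yyaw 89.6 q [-0.27  0.01  0.54  2.19 -0.02  0.93  1.84] F [-0.2 -0.4 -0.7] w 1.0 gf 0.0
all [[ 3.732e-01 -1.543e-01 -3.000e-04]
 [ 3.756e-01 -1.411e-01  9.520e-02]
 [ 4.532e-01 -1.213e-01  1.010e-01]]
535 [ 0.38823755 -0.14142633  0.0992336 ] ((0.3881450295448303, -0.13950711488723755), (0.028991153463721275, 0.029717672616243362), 88.64434814453125)
```

Emit:
{"name": "send_rows", "arguments": {
  "motion": "0 0.02 0 -0.02 -0.4 0.9 0; 0 0.021 0 -0.03 0 0 0; 0 0 0 -0.04 0 0 0; 0 0 0 -0.035 0 0 0; 0 0 0 -0.024 0 0 0"
}}

```text
clock: 15.8
position: [0.3881, -0.1403, 0.1238]
ee_rot: [-0.017, -3.141, 0.001]
force: [0.3, -0.1, 0.1]
width: 0.999
gripper_force: 0.0
```

Emit:
{"name": "send_rows", "arguments": {
  "motion": "0.6 0 0 0 0 0 0; 0.6 0 0 0 0 0 0; 1 0 0 0 0 0 0; 1 0 0 0 0 0 0; 1 0 0 0 0 0 0",
  "force": 40
}}

```text
clock: 16.42
position: [0.3889, -0.1402, 0.1257]
ee_rot: [0.01, 3.139, -0.0]
force: [-0.2, 0.0, -0.3]
width: 0.507
gripper_force: 0.0
```

Emit:
{"name": "send_rows", "arguments": {
  "motion": "1 0 0 0 0 0 0; 1 0 0 0 0 0 0; 1 0 0 0 0 0 0"
}}

```text
clock: 16.8
position: [0.3887, -0.1402, 0.1254]
ee_rot: [0.01, 3.14, -0.0]
force: [-0.1, 0.7, 3.6]
width: 0.323
gripper_force: 40.0
```

Run:
```python
from d import *
```

```text
t 16.8 pos [ 0.3887 -0.1402  0.1254] grasp [ 0.3888 -0.1402  0.0784] z [ 1.2e-03 -2.0e-04 -1.0e+00] y [ 6.2e-03  1.0e+00 -2.0e-04] yyaw 89.65 q [-0.14  0.37  0.46  2.28 -0.31  0.55  2.12] F [-0.1  0.7  3.6] w 0.323 gf 40.00055372714996
```

Emit:
{"name": "send_rows", "arguments": {
  "motion": "1 0 0 0.03 0 0 0; 1 0 0 0.05 0 0 0; 1 -0.015 0 0.05 0 0 0; 1 -0.015 0.02 0.04 0 0 0; 1 0 0.05 0 0 0 0"
}}

```text
clock: 17.42
position: [0.3592, -0.0711, 0.2979]
ee_rot: [0.017, 3.134, 0.001]
force: [1.8, 1.3, -1.8]
width: 0.325
gripper_force: 40.0
```

Emit:
{"name": "send_rows", "arguments": {
  "motion": "1 0 0.05 0 0 0 0; 1 0 0.05 0 0 0 3; 1 0 0.05 0 0 0 3; 1 0 0.05 0 0 0 3; 1 0 0.05 0 0 0 3"
}}

```text
clock: 18.05
position: [0.3583, 0.1812, 0.2952]
ee_rot: [-0.321, 3.124, -0.0]
force: [0.2, -0.3, -0.9]
width: 0.325
gripper_force: 40.0
```

Emit:
{"name": "send_rows", "arguments": {
  "motion": "1 0.02 0.05 0 0 0 3; 1 0.04 0.04 0 0 0 0.4; 1 0.04 0.02 0 0 0 0; 1 0.03 0 0 0 0 0; 1 0 0 0 0 0 0"
}}

```text
clock: 18.68
position: [0.4904, 0.289, 0.2943]
ee_rot: [-0.408, 3.114, -0.003]
force: [-0.2, -0.0, -1.3]
width: 0.326
gripper_force: 40.0
```

Run:
```python
from d import *
from h import *
W,=grab('c_','wrist');cv2.imwrite('pics/c_w.png',W['im'])
```

```text
t 18.675 pos [0.4904 0.289  0.2943] grasp [0.4904 0.289  0.2473] z [ 0.001  -0.0017 -1.    ] y [-0.2576  0.9663 -0.0019] yyaw 104.93 q [-0.76  0.34  0.17  1.72 -0.06  1.09  1.27] F [-0.2 -0.  -1.3] w 0.326 gf 39.999539852142334
```

View pics/c_w.png

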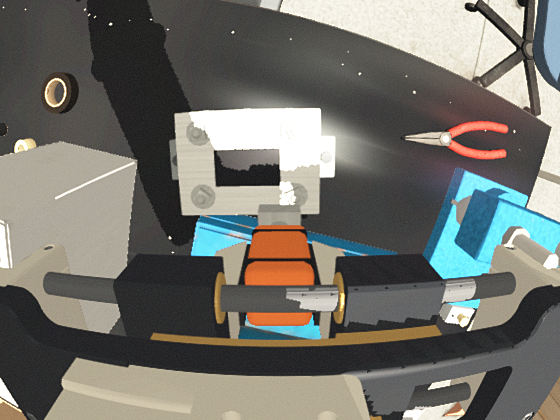

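The wrist view shows the housing squarely aligned with the tool; raised screw at about (300,130) in glare, home screws at (196,132), (202,195), (288,193). I enlarge the screw with stretched contrast.

Run:
```python
from h import *
W=load('c_wrist.npz');im=W['im'][95:225,165:345]
g=im.min(2).astype(float);a=np.clip((g-150)/105,0,1)**2*255
d=W['d'][95:225,165:345];dd=np.clip((d-d[d>0].min())/.1,0,1)*255
o=wdep(W,*[x.ravel() for x in np.meshgrid(np.arange(165,345),np.arange(95,225))]).reshape(130,180,3);z=o[...,2]
zz=np.clip((z-.03)/.06,0,1)*255
cv2.imwrite('pics/c2.png',np.vstack([cv2.resize(x.astype(np.uint8),(415,300),interpolation=cv2.INTER_CUBIC) for x in(a,zz)]))
k=(z>.062)&(z<.09)&(o[...,0]<.5);n,L,st,ce=cv2.connectedComponentsWithStats(k.astype(np.uint8))
for i in range(1,n):
    if st[i,4]>10:
        P=o[L==i];print(ce[i]+[165,95],st[i,4],P.mean(0).round(4),np.percentile(P[:,2],[5,50,95]).round(4),cv2.minAreaRect(P[:,:2].astype(np.float32)))
k=(z>.0575)&(z<.066)&(o[...,0]>.4);n,L,st,ce=cv2.connectedComponentsWithStats(k.astype(np.uint8))
for i in range(1,n):
    if st[i,4]>25:
        P=o[L==i];print('home?',ce[i]+[165,95],st[i,4],P.mean(0).round(4),cv2.minAreaRect(P[:,:2].astype(np.float32)))
```

```text
[295.14659686 130.10732984] 382 [0.4297 0.2878 0.0679] [0.0621 0.069  0.0737] ((0.42882072925567627, 0.2875012755393982), (0.025514226406812668, 0.02504470944404602), 42.39583969116211)
[195.64788732 133.01408451] 71 [0.457  0.1916 0.0637] [0.0623 0.0635 0.0653] ((0.4566636383533478, 0.19153891503810883), (0.009434483014047146, 0.009856377728283405), 64.44853973388672)
[294.68518519 197.38888889] 54 [0.4966 0.3061 0.0638] [0.0623 0.0638 0.0655] ((0.4963482618331909, 0.3060561418533325), (0.009241889230906963, 0.007074808701872826), 89.71125030517578)
home? [294.16519174 129.52212389] 339 [0.4297 0.287  0.0618] ((0.4296283721923828, 0.2874475419521332), (0.027233906090259552, 0.026996741071343422), 15.173880577087402)
home? [196.7079646  132.75221239] 226 [0.4569 0.1921 0.0612] ((0.45723000168800354, 0.19134242832660675), (0.015846209600567818, 0.016333209350705147), 22.612688064575195)
home? [294.37735849 196.28301887] 212 [0.4962 0.3058 0.0611] ((0.49734464287757874, 0.30608031153678894), (0.015965130180120468, 0.015924755483865738), 39.291778564453125)
home? [201.22374429 197.87214612] 219 [0.5232 0.211  0.061 ] ((0.5240779519081116, 0.2103039175271988), (0.016711503267288208, 0.01660013198852539), 67.09441375732422)
```

View pics/c2.png

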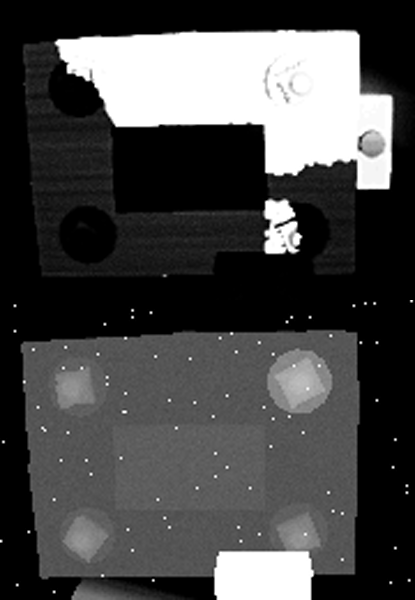

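The depth crop shows the raised head (300,380 in the crop) as a square turned relative to the housing; I measure its yaw from several depth frames.

Run:
```python
from h import *
from d import *
Ps=[]
U,V=[x.ravel() for x in np.meshgrid(np.arange(270,325),np.arange(105,155))]
for i in range(6):
    W,=grab('d_','wrist');q=wdep(W,U,V);k=(np.hypot(q[:,0]-.4297,q[:,1]-.2876)<.014)&(q[:,2]>.0652)&(q[:,2]<.075);Ps.append(q[k])
    h=q[(np.hypot(q[:,0]-.4297,q[:,1]-.2876)<.017)&(q[:,2]>.059)&(q[:,2]<.075)]
    print(k.sum(),Ps[-1].mean(0).round(4),'flange+head',len(h),cv2.minAreaRect(h[:,:2].astype(np.float32))[0])
P=np.vstack(Ps);c=P.mean(0);a=np.arctan2(P[:,1]-c[1],P[:,0]-c[0]);r=np.hypot(P[:,0]-c[0],P[:,1]-c[1])
f=np.sum(r**4*np.exp(4j*a));print('z pct',np.percentile(P[:,2],[10,50,90]),'corner yaw',np.degrees(np.angle(f)/4),'flat yaw',np.degrees(np.angle(f)/4)+45,'strength',abs(f)/np.sum(r**4))
# best enclosing square extents vs angle
for t in range(0,90,5):
    x=np.radians(t);e=(P[:,:2]-c[:2])@np.array([[np.cos(x),-np.sin(x)],[np.sin(x),np.cos(x)]]);print(t,(np.percentile(e,98,axis=0)-np.percentile(e,2,axis=0)).round(4),end=' ')
```

```text
t 18.725 pos [0.489  0.2892 0.2944] grasp [0.489  0.2891 0.2474] z [ 0.     -0.0014 -1.    ] y [-0.2583  0.9661 -0.0014] yyaw 104.97 q [-0.76  0.34  0.17  1.72 -0.06  1.09  1.27] F [-0.6 -0.3 -1.2] w 0.328 gf 39.99972224235535
267 [0.43   0.2873 0.0702] flange+head 604 (0.43018296360969543, 0.287166953086853)
266 [0.4301 0.2873 0.0703] flange+head 603 (0.43025121092796326, 0.28772103786468506)
262 [0.43   0.2873 0.0704] flange+head 598 (0.4302038252353668, 0.2869938313961029)
265 [0.43   0.2873 0.0703] flange+head 600 (0.43020597100257874, 0.28715845942497253)
265 [0.43   0.2873 0.0703] flange+head 604 (0.43029722571372986, 0.2873491942882538)
267 [0.4301 0.2873 0.0702] flange+head 601 (0.4304601848125458, 0.2874239981174469)
z pct [0.06799581 0.06993737 0.07329566] corner yaw -1.7727324435824683 flat yaw 43.22726755641753 strength 0.4324739369752376
0 [0.0182 0.018 ] 5 [0.0182 0.018 ] 10 [0.018  0.0179] 15 [0.0177 0.0176] 20 [0.0174 0.0172] 25 [0.0167 0.0167] 30 [0.0162 0.0163] 35 [0.0158 0.016 ] 40 [0.0153 0.0156] 45 [0.0152 0.0157] 50 [0.0155 0.0159] 55 [0.0159 0.0163] 60 [0.0164 0.0167] 65 [0.0169 0.0173] 70 [0.0173 0.0178] 75 [0.0176 0.0181] 80 [0.0178 0.0184] 85 [0.0179 0.0183]
```

Emit:
{"name": "send_rows", "arguments": {
  "motion": "1 -0.03 -0.001 0 0 0 9.4; 1 -0.029 -0.001 0 0 0 9.4; 1 0 0 -0.02 0 0 9.4; 1 0 0 -0.03 0 0 0; 1 0 0 0 0 0 0"
}}

```text
clock: 19.65
position: [0.4284, 0.287, 0.244]
ee_rot: [1.157, -2.918, 0.001]
force: [-0.0, -0.4, -1.1]
width: 0.326
gripper_force: 40.0
```

Run:
```python
from d import *
print((np.array([.430,.2873,.1984])-(p+.047*M[:,2])).round(4))
```

```text
t 19.65 pos [0.4284 0.287  0.244 ] grasp [0.4283 0.2869 0.197 ] z [-0.0018 -0.0017 -1.    ] y [-0.6853  0.7283 -0.    ] yyaw 133.26 q [-0.74  0.31  0.06  1.9  -0.02  0.93  1.65] F [-0.  -0.4 -1.1] w 0.326 gf 39.99971866607666
[0.0017 0.0004 0.0014]
```

Emit:
{"name": "send_rows", "arguments": {
  "motion": "1 0.0015 0.0005 -0.02 0 0 0; 1 0 0 -0.018 0 0 0; 1 0 0 -0.006 0 0 0; 1 0 0 -0.002 0 0 0; 1 0 0 0 0 0 0"
}}

```text
clock: 20.27
position: [0.4315, 0.2885, 0.2001]
ee_rot: [-1.157, 2.918, 0.001]
force: [-0.0, -0.1, -1.4]
width: 0.324
gripper_force: 40.0
```

Emit:
{"name": "send_rows", "arguments": {
  "motion": "1 0 0 -0.002 0 0 0; 1 0 0 -0.001 0 0 0; 1 0 0 0 0 0 0"
}}

```text
clock: 20.65
position: [0.4312, 0.2882, 0.1963]
ee_rot: [-1.157, 2.919, 0.0]
force: [0.3, 0.6, -2.1]
width: 0.323
gripper_force: 40.0
```

Emit:
{"name": "send_rows", "arguments": {
  "motion": "1 0 0 -0.001 0 0 0; 1 0 0 -0.001 0 0 0; 1 0 0 0 0 0 0"
}}

```text
clock: 21.02
position: [0.4311, 0.2882, 0.1942]
ee_rot: [-1.157, 2.92, 0.0]
force: [-0.8, -0.2, -0.6]
width: 0.325
gripper_force: 40.0
```

Emit:
{"name": "send_rows", "arguments": {
  "motion": "1 -0.001 -0.001 0 0 0 0; 1 0 0 -0.001 0 0 0; 1 0 0 -0.001 0 0 0; 1 0 0 0 0 0 0"
}}

```text
clock: 21.52
position: [0.4301, 0.2872, 0.1922]
ee_rot: [-1.157, 2.92, 0.0]
force: [-0.5, 0.0, -1.0]
width: 0.324
gripper_force: 40.0
```

Emit:
{"name": "send_rows", "arguments": {
  "motion": "1 0 0 -0.001 0 0 0; 1 0 0 -0.001 0 0 0; 1 0 0 0 0 0 0"
}}

```text
clock: 21.9
position: [0.4301, 0.2872, 0.1902]
ee_rot: [-1.157, 2.92, 0.0]
force: [-0.7, 0.9, -1.5]
width: 0.322
gripper_force: 40.0
```

Emit:
{"name": "send_rows", "arguments": {
  "motion": "1 0 0 -0.001 0 0 0; 1 0 0 -0.001 0 0 0; 1 0 0 0 0 0 0"
}}

```text
clock: 22.28
position: [0.4301, 0.2872, 0.1882]
ee_rot: [-1.158, 2.919, 0.0]
force: [-0.3, 0.7, -0.4]
width: 0.326
gripper_force: 40.0
```

Emit:
{"name": "send_rows", "arguments": {
  "motion": "1 0 0 -0.001 0 0 0; 1 0 0 0 0 0 0"
}}

```text
clock: 22.52
position: [0.4301, 0.2873, 0.1872]
ee_rot: [-1.157, 2.919, 0.0]
force: [-0.3, -0.9, -1.7]
width: 0.322
gripper_force: 40.0
```

Emit:
{"name": "send_rows", "arguments": {
  "motion": "1 0 0 -0.001 0 0 0; 1 0 0 0 0 0 0"
}}

```text
clock: 22.78
position: [0.4302, 0.2873, 0.1864]
ee_rot: [-1.157, 2.919, 0.0]
force: [-0.4, -1.2, 2.8]
width: 0.323
gripper_force: 40.0
```

Run:
```python
from d import *
print(s['ft_torque'])
```

```text
t 22.775 pos [0.4302 0.2873 0.1864] grasp [0.4303 0.2873 0.1394] z [ 1.2e-03  7.0e-04 -1.0e+00] y [-6.851e-01  7.284e-01 -3.000e-04] yyaw 133.25 q [-0.73  0.38  0.05  1.96 -0.03  0.8   1.66] F [-0.4 -1.2  2.8] w 0.323 gf 40.0004768371582
[0.04687932 0.12378973 0.01965924]
```

Emit:
{"name": "send_rows", "arguments": {
  "motion": "0 0 0 0 0 0 0; 0 0 0 0 0 0 0; 0 0 0 0 0 0 0; 0 0 0 0 0 0 0; 0 0 0 0 0 0 0"
}}

```text
clock: 23.4
position: [0.4302, 0.2872, 0.1863]
ee_rot: [-1.157, 2.919, 0.0]
force: [0.7, 0.5, 0.1]
width: 0.818
gripper_force: 0.0
```

Emit:
{"name": "send_rows", "arguments": {
  "motion": "0 0 0 0 0 0 0; 0 0 0 0 0 0 0; 0 0 0 0 0 0 0; 0 0 0 0 0 0 0"
}}

```text
clock: 23.9
position: [0.4302, 0.2873, 0.1863]
ee_rot: [-1.157, 2.919, 0.0]
force: [-0.3, 0.3, 0.4]
width: 1.002
gripper_force: 0.0
```

Run:
```python
from d import *
from h import *
W,=grab('e_','wrist');m=hsvmask(W['im'],3,16,140,60);v,u=np.nonzero(big(m)&(W['d']>0));q=wdep(W,u,v);print(np.percentile(q,[2,50,98],axis=0).round(4))
k=q[:,2]>np.percentile(q[:,2],98)-.004;print(cv2.minAreaRect(q[k][:,:2].astype(np.float32)),q[k].mean(0))
S,=grab('e_','scene');m=hsvmask(S['im'],3,16,140,60);m[:,330:]=0;print('scene orange',m.sum())
cv2.imwrite('pics/e.png',np.hstack([cv2.resize(W['im'],(440,330)),cv2.resize(S['im'][110:200,130:230],(360,330),interpolation=cv2.INTER_CUBIC)]))
```

```text
t 23.9 pos [0.4302 0.2873 0.1863] grasp [0.4302 0.2873 0.1393] z [ 1.1e-03  5.0e-04 -1.0e+00] y [-6.852e-01  7.284e-01 -4.000e-04] yyaw 133.25 q [-0.73  0.38  0.05  1.96 -0.03  0.8   1.66] F [-0.3  0.3  0.4] w 1.002 gf 0.0
[[0.4085 0.2667 0.151 ]
 [0.4202 0.2768 0.1599]
 [0.4312 0.2883 0.199 ]]
((0.40592890977859497, 0.26557084918022156), (0.0013783754548057914, 0.016024714335799217), 42.70787811279297) [0.40653598 0.26504142 0.19925598]
scene orange 552
```

View pics/e.png

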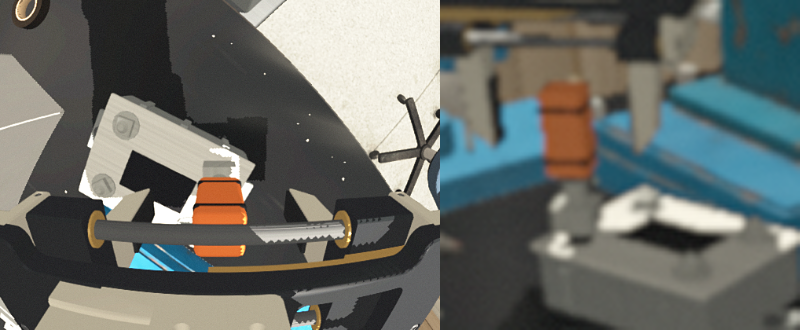

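The views show the driver upright on the raised screw (scene crop (570,150)), fingers well open. Now re-grip at 60 N and push down.

Emit:
{"name": "send_rows", "arguments": {
  "motion": "0.6 0 0 0 0 0 0; 0.6 0 0 0 0 0 0; 1 0 0 0 0 0 0; 1 0 0 0 0 0 0; 1 0 0 0 0 0 0",
  "force": 60
}}

```text
clock: 24.62
position: [0.4302, 0.2873, 0.1863]
ee_rot: [-1.157, 2.919, 0.0]
force: [-1.3, -0.7, 0.5]
width: 0.505
gripper_force: 0.0
```

Emit:
{"name": "send_rows", "arguments": {
  "motion": "1 0 0 0 0 0 0; 1 0 0 0 0 0 0; 1 0 0 -0.003 0 0 0; 1 0 0 -0.003 0 0 0; 1 0 0 0 0 0 0"
}}

```text
clock: 25.25
position: [0.4302, 0.2873, 0.1806]
ee_rot: [-1.157, 2.919, 0.0]
force: [-2.5, -1.2, 7.4]
width: 0.324
gripper_force: 60.0
```

Emit:
{"name": "send_rows", "arguments": {
  "motion": "1 0 0 -0.001 0 0 0; 1 0 0 -0.001 0 0 0; 1 0 0 0 0 0 0"
}}

```text
clock: 25.62
position: [0.4302, 0.2873, 0.1788]
ee_rot: [-1.157, 2.919, 0.0]
force: [-1.1, -1.6, 9.2]
width: 0.327
gripper_force: 60.0
```

Emit:
{"name": "send_rows", "arguments": {
  "motion": "1 0 0 -0.001 0 0 0; 1 0 0 0 0 0 0"
}}

```text
clock: 25.88
position: [0.4302, 0.2874, 0.1781]
ee_rot: [-1.157, 2.919, 0.001]
force: [-2.8, -1.8, 12.8]
width: 0.322
gripper_force: 60.0
```

Emit:
{"name": "send_rows", "arguments": {
  "motion": "1 0 0 -0.002 0 0 0; 1 0 0 0 0 0 0"
}}

```text
clock: 26.12
position: [0.4304, 0.2874, 0.1775]
ee_rot: [-1.157, 2.918, 0.001]
force: [-7.4, -4.3, 30.5]
width: 0.324
gripper_force: 60.0
```

Emit:
{"name": "send_rows", "arguments": {
  "motion": "1 0 0 0 0 0 -7; 1 0 0 0 0 0 -7; 1 0 0 0 0 0 -7; 1 0 0 0 0 0 -7; 1 0 0 0 0 0 -7"
}}

```text
clock: 26.75
position: [0.4299, 0.2881, 0.1769]
ee_rot: [-0.221, 3.133, 0.003]
force: [-7.1, -1.2, 22.7]
width: 0.326
gripper_force: 60.0
```

Run:
```python
from d import *
print(s['ft_torque'])
```

```text
t 26.75 pos [0.4299 0.2881 0.1769] grasp [0.4299 0.2882 0.1299] z [ 0.0012  0.0017 -1.    ] y [-0.1402  0.9901  0.0016] yyaw 98.06 q [-0.85  0.4   0.21  1.98 -0.11  0.77  1.13] F [-7.1 -1.2 22.7] w 0.326 gf 60.003774762153625
[-0.14158777  1.84935216  0.0738068 ]
```

Emit:
{"name": "send_rows", "arguments": {
  "motion": "1 0.0003 0 -0.0005 0 0 -7; 1 0 0 0 0 0 -7; 1 0 0 -0.0003 0 0 -7; 1 0 0 0 0 0 -7; 1 0 0 0 0 0 -7"
}}

```text
clock: 27.38
position: [0.4299, 0.2889, 0.1768]
ee_rot: [-0.731, -3.055, -0.004]
force: [-10.0, -0.0, 32.4]
width: 0.327
gripper_force: 60.0
```

Run:
```python
from d import *
print(s['ft_torque'])
```

```text
t 27.375 pos [0.4299 0.2889 0.1768] grasp [0.4299 0.289  0.1298] z [ 4.0e-04  2.8e-03 -1.0e+00] y [0.4526 0.8917 0.0027] yyaw 63.09 q [-0.97  0.41  0.37  1.99 -0.21  0.78  0.62] F [-10.   -0.   32.4] w 0.327 gf 60.01056253910065
[-0.01295156  2.71047288  0.05031272]
```

Emit:
{"name": "send_rows", "arguments": {
  "motion": "1 0 0 0.002 0 0 0; 1 0 0 0 0 0 0"
}}

```text
clock: 27.62
position: [0.4297, 0.289, 0.1774]
ee_rot: [0.725, 3.057, 0.003]
force: [-5.5, 3.3, 10.1]
width: 0.323
gripper_force: 60.0
```

Emit:
{"name": "send_rows", "arguments": {
  "motion": "1 0 0 0.001 0 0 0; 1 0 0 0 0 0 0"
}}

```text
clock: 27.88
position: [0.4298, 0.2889, 0.1782]
ee_rot: [-0.725, -3.057, -0.003]
force: [-5.1, 2.9, 9.9]
width: 0.325
gripper_force: 60.0
```

Emit:
{"name": "send_rows", "arguments": {
  "motion": "1 -0.0005 0.0003 -0.001 0 0 0; 1 0 0 -0.001 0 0 0; 1 0 0 0 0 0 -6; 1 0 0 0 0 0 -6; 1 0 0 0 0 0 -6"
}}

```text
clock: 28.5
position: [0.4299, 0.2894, 0.177]
ee_rot: [1.199, 2.904, 0.004]
force: [-5.3, 3.0, 17.3]
width: 0.326
gripper_force: 60.0
```

Emit:
{"name": "send_rows", "arguments": {
  "motion": "1 0 0 0 0 0 -6; 1 0 0 0 0 0 -6; 1 0 0 0 0 0 -6; 1 0 0 0 0 0 -6; 1 0 0 0 0 0 -6"
}}

```text
clock: 29.12
position: [0.4304, 0.2899, 0.177]
ee_rot: [-1.909, -2.494, -0.005]
force: [-4.1, 5.2, 14.8]
width: 0.324
gripper_force: 60.0
```

Run:
```python
from d import *
print(s['ft_torque'])
```

```text
t 29.125 pos [0.4304 0.2899 0.177 ] grasp [0.4305 0.2901 0.13  ] z [ 0.0016  0.0031 -1.    ] y [0.9653 0.2612 0.0023] yyaw 15.14 q [-1.14  0.44  0.59  2.   -0.34  0.79 -0.08] F [-4.1  5.2 14.8] w 0.324 gf 60.001991987228394
[1.3388993  0.86120064 0.0090989 ]
```

Emit:
{"name": "send_rows", "arguments": {
  "motion": "1 0 0 0.001 0 0 0; 1 0 0 0 0 0 0"
}}

```text
clock: 29.38
position: [0.4303, 0.2899, 0.1776]
ee_rot: [-1.905, -2.498, -0.005]
force: [-2.6, 5.6, 9.4]
width: 0.322
gripper_force: 60.0
```

Emit:
{"name": "send_rows", "arguments": {
  "motion": "1 0 0 0.001 0 0 0; 1 0 0 0 0 0 0"
}}

```text
clock: 29.62
position: [0.4304, 0.2889, 0.1781]
ee_rot: [1.906, 2.497, 0.003]
force: [-0.2, 4.5, 6.8]
width: 0.323
gripper_force: 60.0
```

Emit:
{"name": "send_rows", "arguments": {
  "motion": "1 0 0 0.001 0 0 0; 1 0 0 0 0 0 0"
}}

```text
clock: 29.88
position: [0.4302, 0.288, 0.1785]
ee_rot: [1.906, 2.496, -0.0]
force: [0.7, 6.1, -1.6]
width: 0.322
gripper_force: 60.0
```

Emit:
{"name": "send_rows", "arguments": {
  "motion": "1 0 0 0.001 0 0 0; 1 0 0 0 0 0 0"
}}

```text
clock: 30.12
position: [0.4301, 0.288, 0.1792]
ee_rot: [1.906, 2.496, -0.001]
force: [2.0, 5.7, -4.7]
width: 0.324
gripper_force: 60.0
```

Run:
```python
from d import *
print(s['ft_torque'])
```

```text
t 30.125 pos [0.4301 0.288  0.1792] grasp [0.4301 0.288  0.1322] z [ 5.e-04 -9.e-04 -1.e+00] y [9.647e-01 2.633e-01 3.000e-04] yyaw 15.27 q [-1.14  0.44  0.6   2.   -0.34  0.8  -0.08] F [ 2.   5.7 -4.7] w 0.324 gf 59.99869644641876
[ 1.63569621 -0.70759268 -0.06945784]
```

The thread has bitten (no spring force any more when lifted). Fresh grip, recentred.

Emit:
{"name": "send_rows", "arguments": {
  "motion": "0.2 0 0 0 0 0 0; 0.2 0 0 -0.001 0 0 0; 0.2 0 0 0 0 0 0; 0.2 0 0 0 0 0 0; 0.2 0 -0.0005 0 0 0 0"
}}

```text
clock: 30.75
position: [0.43, 0.287, 0.1785]
ee_rot: [1.907, 2.496, -0.002]
force: [0.7, 0.1, -0.5]
width: 0.786
gripper_force: 0.0
```

Run:
```python
from d import *
print(s['ft_torque'])
from h import *
def hz(f):
    m=hsvmask(f['im'],3,16,140,60);m[:,330:]=0;b=big(m);v,u=np.nonzero(b);print('scene handle rows',v.min(),v.max(),'cols',u.min(),u.max(),'cent',u.mean().round(2),v.mean().round(2))
    for r in range(v.min(),v.min()+2):print(r,(v==r).sum(),end=' ')
hz(load('e_scene.npz'));S,=grab('f_','scene');hz(S)
```

```text
t 30.75 pos [0.43   0.287  0.1785] grasp [0.43   0.2869 0.1315] z [-0.     -0.0013 -1.    ] y [ 9.648e-01  2.630e-01 -4.000e-04] yyaw 15.25 q [-1.14  0.44  0.6   2.   -0.34  0.8  -0.08] F [ 0.7  0.1 -0.5] w 0.786 gf 0.0
[-0.02861046 -0.12808751 -0.0257696 ]
scene handle rows 133 157 cols 158 172 cent 165.09 144.88
133 11 134 12 scene handle rows 136 161 cols 157 173 cent 165.37 148.2
136 8 137 11
```

Emit:
{"name": "send_rows", "arguments": {
  "motion": "1 0 0 0 0 0 0; 1 0 0 0 0 0 0; 1 0 0 0 0 0 0; 1 0 0 0 0 0 0; 1 0 0 -0.001 0 0 0"
}}

```text
clock: 31.42
position: [0.4302, 0.2872, 0.1777]
ee_rot: [1.906, 2.496, -0.0]
force: [-0.7, 0.5, 4.5]
width: 0.323
gripper_force: 59.6
```

Emit:
{"name": "send_rows", "arguments": {
  "motion": "1 0 0 -0.0005 0 0 -7; 1 0 0 0 0 0 -7; 1 0 0 -0.0003 0 0 -7; 1 0 0 0 0 0 -7; 1 0 0 0 0 0 -7"
}}

```text
clock: 32.05
position: [0.4304, 0.2881, 0.1772]
ee_rot: [-2.572, -1.803, -0.001]
force: [1.0, 4.1, 2.0]
width: 0.324
gripper_force: 59.6
```

Run:
```python
from d import *
print(s['ft_torque'])
```

```text
t 32.05 pos [0.4304 0.2881 0.1772] grasp [0.4304 0.2881 0.1302] z [ 5.e-04  8.e-04 -1.e+00] y [ 9.400e-01 -3.411e-01  2.000e-04] yyaw -19.94 q [-1.25  0.48  0.77  2.01 -0.45  0.82 -0.57] F [1.  4.1 2. ] w 0.324 gf 59.622427225112915
[ 0.79106383 -0.40824801  0.05345606]
```

Emit:
{"name": "send_rows", "arguments": {
  "motion": "1 0 0 -0.0006 0 0 -7; 1 0 0 -0.0004 0 0 -7; 1 0 0 -0.0002 0 0 -7; 1 0 0 0 0 0 -7; 1 0 0 0 0 0 -7"
}}

```text
clock: 32.67
position: [0.4306, 0.2885, 0.1762]
ee_rot: [-2.994, -0.946, -0.002]
force: [0.1, 4.0, 5.1]
width: 0.324
gripper_force: 59.6
```

Run:
```python
from d import *
print(s['ft_torque'])
```

```text
t 32.675 pos [0.4306 0.2885 0.1762] grasp [0.4306 0.2886 0.1292] z [ 3.0e-04  2.1e-03 -1.0e+00] y [ 0.5747 -0.8184 -0.0015] yyaw -54.92 q [-1.35  0.54  0.94  2.02 -0.58  0.87 -1.05] F [0.1 4.  5.1] w 0.324 gf 59.638423919677734
[ 0.78468614 -0.03784599  0.08483937]
```

Emit:
{"name": "send_rows", "arguments": {
  "motion": "1 0 0 -0.0005 0 0 -7; 1 0 0 -0.0003 0 0 -7; 1 0 0 -0.0003 0 0 -7; 1 0 0 0 0 0 -7; 1 0 0 0 0 0 -7"
}}

```text
clock: 33.3
position: [0.431, 0.2886, 0.1761]
ee_rot: [-3.137, -0.002, -0.001]
force: [-3.6, 2.2, 21.5]
width: 0.329
gripper_force: 59.7
```

Run:
```python
from d import *
print(s['ft_torque'])
```

```text
t 33.3 pos [0.431  0.2886 0.1761] grasp [0.431  0.2888 0.1291] z [ 5.0e-04  4.1e-03 -1.0e+00] y [ 0.0014 -1.     -0.0041] yyaw -89.92 q [-1.44  0.63  1.11  2.02 -0.71  0.94 -1.51] F [-3.6  2.2 21.5] w 0.329 gf 59.67696726322174
[0.57858263 1.12779943 0.08995128]
```

The screw stopped sinking and the push rose to 21 N: it seems home. Release, back off straight up and check.

Emit:
{"name": "send_rows", "arguments": {
  "motion": "1 0 0 0.0015 0 0 0; 0 0 0 0 0 0 0; 0 0 0 0 0 0 0; 0 0 0 0 0 0 0; 0 0 0 0 0 0 0"
}}

```text
clock: 33.92
position: [0.4299, 0.2868, 0.1758]
ee_rot: [-3.141, -0.006, 0.002]
force: [0.3, 0.7, 0.2]
width: 0.712
gripper_force: 0.0
```

Emit:
{"name": "send_rows", "arguments": {
  "motion": "0 0 0 0 0 0 0; 0 0 0 0 0 0 0; 0 0 0 0.03 0 0 0; 0 0 0 0.05 0 0 0; 0 -0.03 0 0.04 0 0 0"
}}

```text
clock: 34.55
position: [0.4013, 0.2867, 0.2977]
ee_rot: [3.141, 0.004, 0.003]
force: [-1.0, 0.9, 1.4]
width: 1.0
gripper_force: 0.0
```

Run:
```python
from d import *
from h import *
W,S,T=grab('g_','wrist','scene','top')
for n,c in(('w',W),('s',S),('t',T)):
    m=hsvmask(c['im'],3,16,140,60)
    if n!='w':m[:,330:]=0
    b=big(m)&(c['d']>0);v,u=np.nonzero(b)
    q=wdep(c,u,v) if n=='w' else world(c,u,v,c['d'][v,u]);print(n,len(u),np.percentile(q,[2,50,98],axis=0).round(4).tolist())
    t=np.percentile(q[:,2],95);k=abs(q[:,2]-t)<.004;print(' top',k.sum(),q[k].mean(0).round(4),cv2.minAreaRect(q[k][:,:2].astype(np.float32)))
    k=abs(q[:,2]-.15)<.006;print(' .15 band',np.median(q[k],0).round(4),k.sum())
cv2.imwrite('pics/g.png',np.hstack([cv2.resize(W['im'],(440,330)),cv2.resize(S['im'][110:200,130:230],(360,330),interpolation=cv2.INTER_CUBIC)]))
```

```text
t 34.55 pos [0.4013 0.2867 0.2977] grasp [0.4014 0.2867 0.2507] z [ 1.7e-03 -9.0e-04 -1.0e+00] y [ 2.3e-03 -1.0e+00  9.0e-04] yyaw -89.87 q [-1.66  0.42  1.3   1.94 -0.45  1.12 -1.75] F [-1.   0.9  1.4] w 1.0 gf 0.0
w 1733 [[0.3924, 0.2739, 0.0006], [0.4326, 0.2883, 0.152], [0.4448, 0.3026, 0.1538]]
 top 1377 [0.4305 0.2879 0.1522] ((0.4299325942993164, 0.2882224917411804), (0.028771348297595978, 0.028691349551081657), 0.18804049491882324)
 .15 band [0.4311 0.2883 0.1523] 1461
s 325 [[0.4158, 0.2713, 0.0953], [0.4239, 0.2755, 0.1253], [0.4412, 0.2965, 0.153]]
 top 41 [0.4264 0.2812 0.1517] ((0.4275576174259186, 0.28218019008636475), (0.02113853394985199, 0.023077020421624184), 88.37696075439453)
 .15 band [0.4254 0.2781 0.15  ] 67
t 102 [[1.2545, -0.2142, 0.0106], [1.2635, -0.1767, 0.0203], [1.2754, -0.1372, 0.0298]]
 top 29 [ 1.2624 -0.1879  0.0262] ((1.2627532482147217, -0.18627989292144775), (0.017817124724388123, 0.05641332268714905), 9.77145767211914)
 .15 band [nan nan nan] 0
  return _methods._mean(a, axis=axis, dtype=dtype,
  ret = um.true_divide(
```

View pics/g.png

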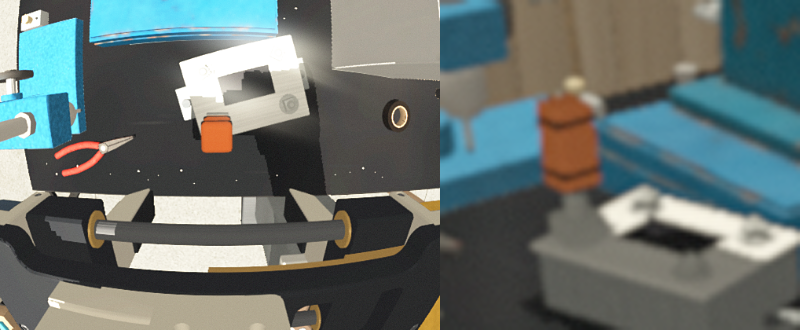

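The views show the driver upright on the screw, gripper clear. Its handle top is at z = 0.152 m, where 0.1525 m is expected when home. Handing in.

```bash
python3 -c "
from cell import arm
print(arm.sign_off())"
```

```text
the job is handed in; nothing more can be done
None
```

The screw is driven home and holds by its thread, the driver is left standing upright on it with the gripper clear, and the job was handed in at about 35 s of the 72 s allowed; sign-off returned no verdict.

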